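# Empty a shovel of pot sherds into the sherd tub over its rim

### The arm

A 6-joint arm with a two-finger parallel gripper is mounted at the origin on the work surface. World frame = base frame: x ahead of the robot, y to its left, z up, the work surface at z = 0. Lengths are in mm, angles in rad, forces in N, time in s.
With the tool pointing down it reaches from about 350 to 975 mm from the base axis. Payload 7.1 kg.
Tool frame: the origin (TCP) lies at the very end of the fingers, on their centre line; the grasp point (between the pads) lies 19 mm behind it; z points along the fingers, x is the direction in which the jaws open and shut, and the axes are right-handed (so a half turn about z gives the same grasp; the last joint's range is limited). The gripper opens to 88 mm and grips with 3 to 60 N. Pads are 20 mm wide; open, the fingers measure 115 mm over their backs; the gripper's body (75 mm by 178 mm) begins 61 mm behind the grasp point.
Start: joints at [-1.162, 0.423, 1.63, -0, 1.089, -0.019], TCP at [259.309, -568.651, 222.675] pointing down, gripper open.
Joint ranges: [-3, 3], [-0.9, 2.11], [0.09, 2.58], [-1.31, 4.45], [0.11, 2.69], [-2.54, 2.54]. Speed limits (rad/s): [2.39, 2.39, 3.01, 3.14, 3.14, 3.14].

### API

Orientations are given as a rotation vector (axis times angle).
In Python, from workcell import ctrl gives the robot as it stands. The module is installed in compiled form; this text tells all that it offers.
- The arm moves only by the tool move_arm, never from a script. Its argument "motion" is a list of rows, each a list of 2 entries, a list of its own where there are three numbers: the shift along the tool's x, y, z normalised to -1 to 1, where 1 is 150 mm, then the turn, a rotation vector about the tool's x, y, z normalised to -1 to 1, where 1 is 60 degrees. In form: [[[x, y, z], [rx, ry, rz]], ...]. A call has exactly 5 rows; each row is the pose to reach, as a shift and turn from the pose commanded when the call began, along the tool's axes at that moment; what a row does not reach only later rows make up. A row lasts 1/8 s, in which the tool goes at most 62.5 mm and 10.7 degrees, less where a joint would pass 70% of its speed; a pose out of reach is approached as far as the arm can. A call with a number of a shift or a turn outside -1 to 1 is refused whole. A call with a gripper value outside its range is refused whole. "gripper" is the opening, from 0 (shut) to 1 (fully open), set as the call begins (left out, the last holds). The fingers move at their own pace and stop on an object; the grip force is fixed at half the most. Time passes only in rows, so rows that repeat a pose let the fingers close, or fill a call up. It gives the time, the measured TCP pose, the force and the opening at its end, in the units of the state.
- ctrl.get_obs(): the state, without advancing time (a new reading comes with each control period).
- ctrl.get_image(name): name is "side" or "top"; returns a dict with "pixels" (384x512x3 uint8, red, green, blue), "camera_matrix" (3x3 intrinsics, pixels), "R" (3x3) and "t" (3): a world point X has camera coordinates R X + t. Camera axes: x right, y down, z forward; pixel columns grow to the right and rows downward; lengths in mm; the calibration is good to about 2 mm. A picture is of the moment at which its call begins. There is no depth.
- ctrl.close_job(): hands the job in, once; it reports no verdict.
Trained networks look in the newest picture that a camera, given by its name, has taken for a name from the list of things; names that differ only in an ending like _2 or _b are one class to them, and where a whole thing is asked for, a point or a joint stands for the part that bears it (a point fixed in the world has none). Each returns a list of dicts, best first, with "p" (0 to 1); they miss things now and then, are a little off and sometimes report something else, mostly with a low value. They report only what shows in the picture. A call takes as long as a camera call.
- ctrl.boxes_of(camera, name): "location" ([x, y, z] in mm, in world coordinates, good to about 4 mm: the middle of the surface that is visible of it).
- ctrl.regions_of(camera, name): "mask" (384x512 bool, what is visible of it).
- ctrl.pinpoint(camera, name): "location" ([x, y, z] in mm, in world coordinates, good to about 4 mm: a listed point, or the origin of a listed thing).
The state is a dict: "t": time; "qpos": joint angles; "qvel": joint speeds; "joint_torque": joint torques, N m; "ee_pos": TCP position; "orientation": TCP orientation; "ft_force": force on the tool from outside, world axes, zero at the start; "moment": the same for the moment, N m; "width": finger opening in mm.
Only numpy, scipy, OpenCV 4.12 (cv2) and the standard library are available. Lean on these libraries where they do the work, as an engineer would, in place of code of your own. Each camera call takes 0.05 s, during which the arm holds its last target.

### The job

The hand shovel on the bench is loaded with the four pieces of a broken pot. Carry it level to the open white tub on the modelling stand, feel its rim with the front lip, and, keeping the lip pressed on the rim (firmly, but without ramming it), tip it steeply and scrape it empty over the rim until every piece is in the tub, then put the empty shovel back flat on the bench. Spill nothing on the bench and leave the other things where they are.

Things in the scene. Friction and masses are not known exactly. Their poses are not given: they have to be found in the camera images.
- shovel: Sheet-steel hand shovel (like a dustpan): flat blade 170 mm long, 206 mm wide, 3 mm thick, underside flat on the bench, front open; a back wall 40 mm high and sides that fall from 40 mm at the back to nothing at the front. About 0.3 kg, its load 0.2 kg more. Origin: centre of the blade's underside. +x points to the open front lip, +z up; the handle runs to -x.
- shovel_handle (a point): Middle of its level wooden handle: 140 mm behind the blade's centre, 32 mm above its underside. The handle is a bar with flat upright sides, 24 mm wide (y), 26 mm high, from 95 to 225 mm behind the blade's centre. The centre of mass is 25 (empty 40) mm behind the blade's centre: nose-heavy, the shovel turns in a light grip or when the lip is pressed hard. Axes as the shovel's.
- shovel_lip (a point): Middle of the shovel's straight front edge (the lip, 206 mm wide), at its underside: 85 mm in front of the blade's centre, 225 mm ahead of and 32 mm below the handle's middle. Axes as the shovel's.
- sherd_wall_mid (a point): Centre of a curved piece of pot wall, bare terracotta, about 74 x 67 mm, 15 mm high, lying hollow side down on the blade. All four pieces are bare fired clay that lies on the steel by friction alone (friction coefficient 0.55 to 0.85): they stay put while the blade is within 15 degrees of level and slide only when it is tipped steeply, at 28 to 42 degrees; a piece that hangs is loosened by tapping the lip on the rim.
- sherd_rim_mid (a point): Centre of a curved piece of pot rim with a round bead along one long edge, bare terracotta, about 82 x 53 mm, 16 mm high, on the blade.
- sherd_base_mid (a point): Centre of a flat piece of pot floor with a stub of wall standing on it, bare terracotta, about 75 x 64 mm, floor 8 mm thick, stub to 30 mm high, on the blade. The point is 9 mm above its underside.
- sherd_handle_mid (a point): Centre of a C-shaped broken-off pot handle, bare terracotta, lying flat, about 55 x 92 mm, 24 mm high, on the blade. The point is 10 mm above its underside.
- stand: Iron foot (200 mm across, fixed to the bench) of an adjustable modelling stand whose board carries the open white tub, always centred over the foot and square with it. Origin: centre of the foot's underside on the bench, z up. The board can be clamped 32 mm up or down its column: the tub's rim is 128 to 160 mm above the bench, not told, and does not give.
- stand_mid (a point): Point 10 mm up on the stand's axis. The tub above it: 300 mm long (x of the stand), 230 mm wide (y), 100 mm high, walls 4 mm thick, inside 272 x 202 mm, with an outward rim flange 13 mm wide and flat on top; the tub's floor is 96 mm below the rim.
- brush: Bystander: wooden bench brush, 240 mm long, lying on the bench between the tub and the shovel. Leave it.
- rib: Bystander: round flat wooden rib, 68 mm across, 6 mm thick, lying on the bench. Leave it.
- jar: Bystander: white lidded glaze jar, 92 mm across, 100 mm high, standing to the left. Leave it.
- bowl: Bystander: terracotta bowl, 124 mm across, 50 mm high, standing to the right. Leave it.
- loop_tool: Bystander: potter's loop tool, wooden stick with a steel loop at its end, 140 mm long, 12 mm thick, lying across the far middle of the bench. Leave it.

How it is judged:
By the outcome, as a careful person would: the job done as asked, in the order asked, and still so for the second after the job is handed in, with the robot touching nothing.
It also fails if it takes over 70 s, if anything falls off the work surface, if the arm or the gripper's body presses on something with over 40 N, if the wrist force passes 120 N, or if a joint passes its speed limit or range.

## Working session

There is one attempt and no reset: what is moved stays moved. The work goes in short steps, Python scripts to look and compute and a tool call to move; the robot and the scene stay as the last step left them, time stands still between calls to the robot, and variables do not carry over. Pictures are saved under pics/ and viewed, and the job is handed in when it is done.

Besides the shell and the picture viewer there is one more tool, called after ">>>" as name(argument=value, ...), one argument or row to a line, values as JSON. move_arm: Moves the arm, as the interface text tells. Its arguments: {"type":"object","properties":{"motion":{"type":"array","items":{"type":"array"}},"gripper":{"type":"number"}},"required":["motion"]}

```bash
mkdir -p pics
cat > h.py <<'E'
import numpy as np, cv2
from workcell import ctrl
from scipy.spatial.transform import Rotation as R
def snap(cam,name):
    im=ctrl.get_image(cam); cv2.imwrite(f'pics/{name}.png',im['pixels'][:,:,::-1]); return im
def proj(im,X):
    c=im['R']@np.array(X,float)+np.array(im['t']).ravel(); p=im['camera_matrix']@c; return p[:2]/p[2]
E
python3 - <<'E'
from h import *
print(ctrl.get_obs())
for c in ['top','side']:
    snap(c,c+'0')
    for n in ['shovel','shovel_handle','shovel_lip','stand_mid','stand','brush','jar','bowl','rib','loop_tool','sherd_wall_mid','sherd_rim_mid','sherd_base_mid','sherd_handle_mid']:
        r=ctrl.pinpoint(c,n)
        print(c,n,[(np.round(x['location'],0).tolist(),round(x['p'],2)) for x in r[:2]])
E
```

```text
{'t': 0.0, 'qpos': array([-1.16201027e+00,  4.23825733e-01,  1.63070422e+00,  5.30707311e-08,
        1.08863182e+00, -1.90170358e-02]), 'qvel': array([-0.00120264, -0.00011713, -0.00146406, -0.00069371, -0.00029519,
       -0.00027449]), 'joint_torque': array([ 2.37256558e-03, -5.44612527e+01, -2.73663998e+01,  6.45961706e-02,
        2.26832146e-02, -8.82911877e-05]), 'ee_pos': array([ 259.08001656, -568.13910212,  221.90556412]), 'orientation': array([-2.64163429e+00,  1.69878768e+00,  2.04676163e-03]), 'ft_force': array([ 0.16773225,  0.27161029, -0.38398586]), 'moment': array([-0.00525824, -0.05045089,  0.02624288]), 'width': 87.87183559334932}
top shovel [([505.0, 210.0, -0.0], 0.65), ([594.0, -195.0, -2.0], 0.39)]
top shovel_handle [([360.0, 208.0, 30.0], 0.78)]
top shovel_lip [([587.0, 213.0, 5.0], 0.95), ([594.0, -200.0, 7.0], 0.23)]
top stand_mid [([599.0, -198.0, 7.0], 0.87)]
top stand [([593.0, -194.0, -1.0], 0.87)]
top brush [([589.0, 1.0, -1.0], 0.66)]
top jar [([606.0, 486.0, -0.0], 0.6)]
top bowl [([600.0, -490.0, 1.0], 0.82)]
top rib [([387.0, -1.0, 0.0], 0.57)]
top 
[... 353 characters left out ...]
l_handle [([364.0, 215.0, 35.0], 0.6)]
side shovel_lip [([587.0, 210.0, -0.0], 0.59)]
side stand_mid [([598.0, -198.0, 11.0], 0.96)]
side stand [([594.0, -195.0, -1.0], 0.96)]
side brush [([588.0, 5.0, -2.0], 0.62)]
side jar [([606.0, 479.0, -3.0], 0.88)]
side bowl [([601.0, -491.0, 1.0], 0.76), ([360.0, 211.0, 33.0], 0.68)]
side rib [([388.0, 0.0, -0.0], 0.52)]
side loop_tool [([743.0, 16.0, 0.0], 0.56)]
side sherd_wall_mid [([464.0, 162.0, 12.0], 0.54), ([386.0, -2.0, -1.0], 0.3)]
side sherd_rim_mid [([538.0, 262.0, 10.0], 0.58), ([606.0, 481.0, 2.0], 0.44)]
side sherd_base_mid [([539.0, 161.0, 10.0], 0.9)]
side sherd_handle_mid [([464.0, 254.0, 13.0], 0.76), ([595.0, -194.0, 12.0], 0.31)]
```

View pics/top0.png

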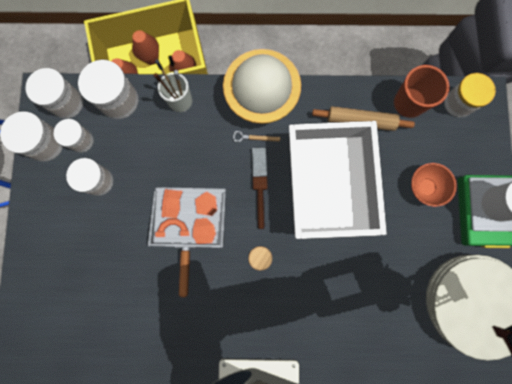

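View pics/side0.png

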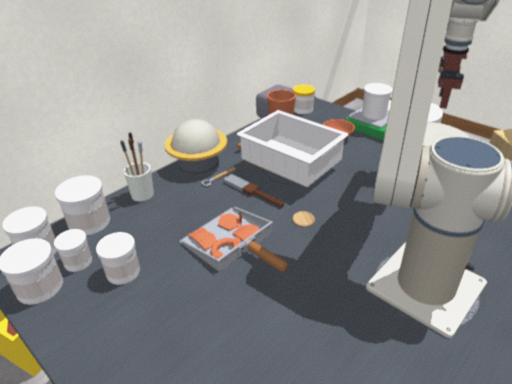

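```bash
cat > ov.py <<'E'
from h import *
import sys
sx,sy,syaw,tx,ty,tyaw,zr=map(float,sys.argv[1:8]); tag=sys.argv[8]
def T(p,x,y,a):
    a=np.radians(a);c,s=np.cos(a),np.sin(a);return [x+c*p[0]-s*p[1],y+s*p[0]+c*p[1],p[2]]
for cam,(x0,y0,x1,y1) in {'top':(140,100,400,310),'side':(170,100,350,280)}.items():
    im=ctrl.get_image(cam); k=3 if cam=='top' else 4
    big=cv2.resize(im['pixels'][:,:,::-1][y0:y1,x0:x1],None,fx=k,fy=k,interpolation=cv2.INTER_CUBIC)
    def poly(ps,col):
        q=[((proj(im,p)-[x0,y0]+.5)*k).astype(int) for p in ps]
        cv2.polylines(big,[np.array(q)],True,col,1)
    for z in(zr,):
        for a,b in((150,115),(136,101)):
            poly([T((i*a,j*b,z),tx,ty,tyaw) for i,j in((1,1),(1,-1),(-1,-1),(-1,1))],(0,0,255))
    poly([T((i,j,0),sx,sy,syaw) for i,j in((85,103),(85,-103),(-85,-103),(-85,103))],(0,255,0))
    poly([T((-85,j,40),sx,sy,syaw) for j in(-103,103)],(0,255,0))
    poly([T((i,j,45),sx,sy,syaw) for i,j in((-95,12),(-95,-12),(-225,-12),(-225,12))],(255,255,0))
    cv2.imwrite(f'pics/ov_{cam}_{tag}.png',big)
E
python3 ov.py 503 211 0 597 -196 2 144 a
```

```text
(no output)
```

View pics/ov_top_a.png

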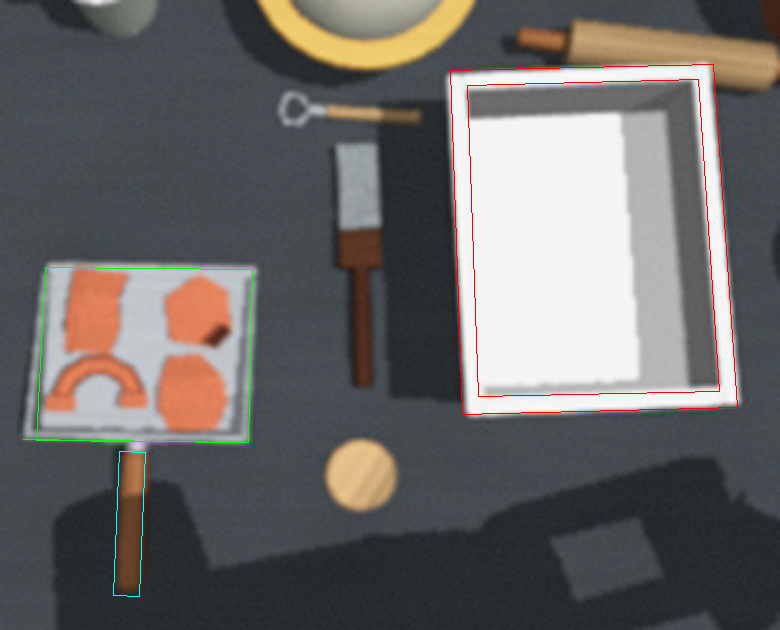

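View pics/ov_side_a.png

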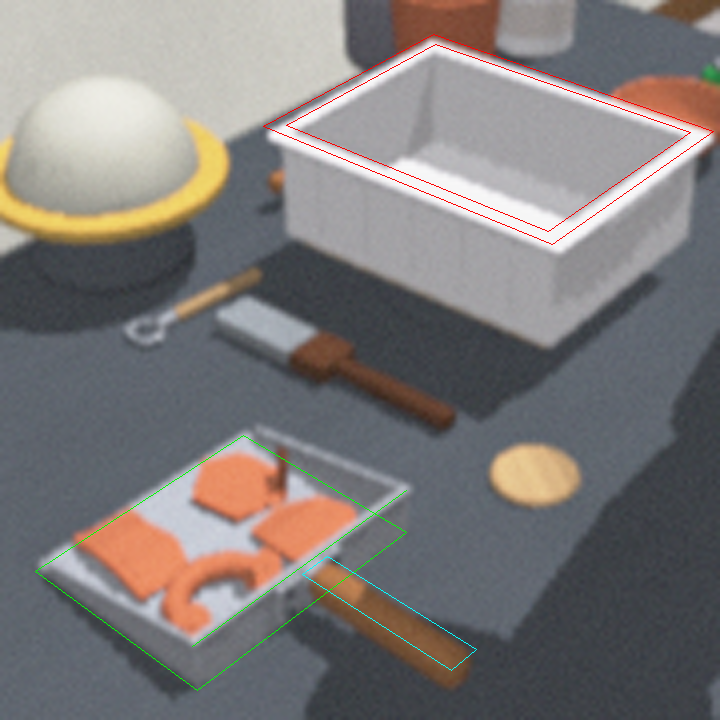

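```bash
cat > p.py <<'E'
from h import *
import json,os,sys
F='cmd.json'
def load():
    if os.path.exists(F):
        d=json.load(open(F)); return np.array(d['p']),R.from_rotvec(d['r'])
    return np.array([259.309,-568.651,222.675]),R.from_rotvec(ctrl.get_obs()['orientation'])
def save(p,r): json.dump({'p':list(p),'r':list(r.as_rotvec())},open(F,'w'))
def done(row):   # last row sent
    p,r=load(); save(p+r.apply(np.array(row[0])*150), r*R.from_rotvec(np.radians(60)*np.array(row[1])))
def pose(yaw,th): # shovel yaw, tip (deg) -> tool rotation, x axis f, normal n
    S=R.from_euler('z',yaw,degrees=True)*R.from_euler('y',th,degrees=True)
    f,y,n=S.as_matrix().T
    return R.from_matrix(np.array([y,f,-n]).T),f,n
def lip2tcp(lip,yaw,th,d=197,h=13):
    q,f,n=pose(yaw,th); return np.array(lip)-d*f+h*n,q
def rel(p,q):
    p0,r0=load(); s=r0.inv().apply(np.array(p)-p0)/150; t=(r0.inv()*q).as_rotvec()/np.radians(60)
    return s,t
def plan(p,q,fr=(.2,.4,.6,.8,1)):
    s,t=rel(p,q); print('dist',np.linalg.norm(s)*150,'ang',np.linalg.norm(t)*60)
    print(json.dumps([[np.round(s*f,3).tolist(),np.round(t*f,3).tolist()] for f in fr]))
def st():
    o=ctrl.get_obs(); p,r=load(); q=R.from_rotvec(o['orientation'])
    print('t %.2f'%o['t'],'q',np.round(o['qpos'],2),'pos',np.round(o['ee_pos'],1),'F',np.round(o['ft_force'],1),'M',np.round(o['moment'],2),'w %.1f'%o['width'],'| cmd',np.round(p,1),'rotdiff deg',np.round(np.degrees((r.inv()*q).as_rotvec()),1))
    return o
E
python3 - <<'E'
from p import *
p,q=lip2tcp((593,-88,200),-88,60); print(p); 
p0,r0=load(); print(r0.as_matrix().round(2))
q0,_,_=pose(-66,0); print('ang up',)
plan([259,-420,400],pose(-88,0)[0])
plan(p,q)
E
```

```text
[589.95530963  -0.81147552 377.10700455]
[[ 0.41 -0.91 -0.  ]
 [-0.91 -0.41  0.  ]
 [-0.    0.   -1.  ]]
ang up
dist 231.3900838562448 ang 67.48829593116226
[[[-0.181, -0.082, -0.236], [0.0, 0.0, -0.225]], [[-0.361, -0.164, -0.473], [0.0, 0.0, -0.45]], [[-0.542, -0.246, -0.709], [0.0, 0.0, -0.675]], [[-0.722, -0.327, -0.946], [0.0, 0.0, -0.9]], [[-0.903, -0.409, -1.182], [0.0, 0.0, -1.125]]]
dist 674.9947789927754 ang 87.87083242515286
[[[-0.506, -0.715, -0.206], [0.176, -0.117, -0.203]], [[-1.012, -1.43, -0.412], [0.351, -0.234, -0.406]], [[-1.518, -2.146, -0.618], [0.527, -0.352, -0.609]], [[-2.024, -2.861, -0.824], [0.702, -0.469, -0.812]], [[-2.53, -3.576, -1.03], [0.878, -0.586, -1.015]]]
```

```bash
cat >> p.py <<'E'
def plan(p,q,k=5,v=58,w=10):
    s,t=rel(p,q); D=np.linalg.norm(s)*150; A=np.linalg.norm(t)*60
    f=min(1,1/max(abs(s).max(),abs(t).max(),1e-9),v*k/max(D,1e-9),w*k/max(A,1e-9)); print('dist %.1f ang %.1f frac %.3f'%(D,A,f))
    fr=[f*min(1,(i+1)/k) for i in range(5)]
    print(json.dumps([[(np.round(s*g,3)+0).tolist(),(np.round(t*g,3)+0).tolist()] for g in fr]))
E
python3 - <<'E'
from p import *
plan([330,-400,360],pose(-88,0)[0])
E
```

```text
dist 228.7 ang 67.5 frac 0.741
[[[-0.123, -0.133, -0.136], [0.0, 0.0, -0.167]], [[-0.245, -0.265, -0.271], [0.0, 0.0, -0.333]], [[-0.368, -0.398, -0.407], [0.0, 0.0, -0.5]], [[-0.49, -0.531, -0.543], [0.0, 0.0, -0.667]], [[-0.613, -0.663, -0.678], [0.0, 0.0, -0.833]]]
```

>>> move_arm(
  motion=[
    [[-0.12,-0.13,-0.14],[0,0,-0.16]],
    [[-0.24,-0.26,-0.28],[0,0,-0.33]],
    [[-0.36,-0.4,-0.42],[0,0,-0.5]],
    [[-0.49,-0.53,-0.56],[0,0,-0.66]],
    [[-0.6,-0.66,-0.7],[0,0,-0.83]],
  ],
  gripper=1,
)

```text
t: 2.22
ee_pos: [312.3, -444.7, 328.4]
orientation: [3.113, -0.42, 0.0]
ft_force: [-0.0, 0.0, -0.5]
width: 88.1
```

Run:
```python
from p import *
done([[-0.6, -0.66, -0.7], [0,0,-0.83]]); st()
p,q=lip2tcp((593,-88,200),-88,60)
plan(p,q)
```

```text
t 2.23 q [-0.98  0.19  1.7   0.    1.25 -0.71] pos [ 312.3 -444.7  328.4] F [-0.   0.  -0.5] M [-0.06 -0.08 -0.02] w 88.1 | cmd [ 198.7 -449.3  327.7] rotdiff deg [-0.   0.  49.8]
dist 597.2 ang 67.5 frac 0.260
[[[0.2, -0.052, -0.017], [0.051, 0.015, 0.026]], [[0.4, -0.103, -0.034], [0.101, 0.029, 0.051]], [[0.6, -0.155, -0.051], [0.152, 0.044, 0.077]], [[0.8, -0.206, -0.069], [0.202, 0.059, 0.102]], [[1.0, -0.258, -0.086], [0.253, 0.074, 0.128]]]
```

Run:
```python
from p import *
save(np.array([259.309,-568.651,222.675]),R.from_rotvec([-2.64163429e+00,  1.69878768e+00,  2.04676163e-03]))
done([[-0.6, -0.66, -0.7], [0,0,-0.83]]); st()
p,q=lip2tcp((593,-88,200),-88,60)
plan(p,q)
plan([430,-250,380],R.from_matrix([[1,0,0],[0,-1,0],[0,0,-1]]))
```

```text
t 2.23 q [-0.98  0.19  1.7   0.    1.25 -0.71] pos [ 312.3 -444.7  328.4] F [-0.   0.  -0.5] M [-0.06 -0.08 -0.02] w 88.1 | cmd [ 312.1 -445.8  327.8] rotdiff deg [-0.1  0.1 -0.3]
dist 526.9 ang 62.2 frac 0.298
[[[0.058, -0.2, -0.019], [0.059, -0.009, -0.016]], [[0.117, -0.4, -0.039], [0.118, -0.018, -0.032]], [[0.175, -0.6, -0.058], [0.177, -0.027, -0.048]], [[0.234, -0.8, -0.078], [0.236, -0.037, -0.064]], [[0.292, -1.0, -0.097], [0.295, -0.046, -0.08]]]
dist 234.5 ang 15.7 frac 0.680
[[[0.055, -0.2, -0.047], [0.0, 0.0, -0.036]], [[0.11, -0.4, -0.094], [0.0, 0.0, -0.071]], [[0.165, -0.6, -0.141], [-0.001, 0.0, -0.107]], [[0.219, -0.8, -0.189], [-0.001, 0.0, -0.142]], [[0.274, -1.0, -0.236], [-0.001, 0.001, -0.178]]]
```

>>> move_arm(
  motion=[
    [[0.06,-0.2,-0.04],[0.06,-0.01,-0.02]],
    [[0.12,-0.4,-0.08],[0.12,-0.02,-0.04]],
    [[0.18,-0.6,-0.12],[0.18,-0.03,-0.06]],
    [[0.24,-0.8,-0.16],[0.24,-0.04,-0.08]],
    [[0.3,-1,-0.2],[0.3,-0.05,-0.1]],
  ],
)

```text
t: 2.85
ee_pos: [396.4, -312.6, 358.1]
orientation: [-2.812, 0.236, 0.013]
ft_force: [-0.7, -0.0, 0.4]
width: 87.6
```

Run:
```python
from p import *
done([[0.3,-1,-.2], [.3,-.05,-.1]]); st()
p,q=lip2tcp((593,-88,200),-88,60)
plan(p,q)
```

```text
t 2.85 q [-0.83  0.22  1.64  0.23  1.52 -0.7 ] pos [ 396.4 -312.6  358.1] F [-0.7 -0.   0.4] M [-0.14 -0.08  0.02] w 87.6 | cmd [ 396.  -313.6  358. ] rotdiff deg [ 0.   0.  -0.1]
dist 368.6 ang 43.1 frac 0.454
[[[0.085, -0.2, 0.05], [0.063, -0.009, -0.016]], [[0.169, -0.4, 0.101], [0.125, -0.017, -0.031]], [[0.254, -0.6, 0.151], [0.188, -0.026, -0.047]], [[0.339, -0.8, 0.202], [0.251, -0.034, -0.062]], [[0.423, -1.0, 0.252], [0.313, -0.043, -0.078]]]
```

>>> move_arm(
  motion=[
    [[0.08,-0.2,0.05],[0.06,-0.01,-0.02]],
    [[0.17,-0.4,0.1],[0.12,-0.02,-0.03]],
    [[0.25,-0.6,0.15],[0.18,-0.03,-0.05]],
    [[0.34,-0.8,0.2],[0.24,-0.03,-0.06]],
    [[0.42,-1,0.25],[0.3,-0.04,-0.08]],
  ],
)

```text
t: 3.48
ee_pos: [483.9, -170.7, 366.7]
orientation: [-2.503, 0.1, 0.014]
ft_force: [-0.9, -0.3, 0.1]
width: 87.9
```

Run:
```python
from p import *
done([[0.42,-1,.25], [.3,-.04,-.08]]); st()
p,q=lip2tcp((593,-88,200),-88,60)
plan(p,q)
```

```text
t 3.48 q [-0.66  0.3   1.61  0.5   1.63 -0.65] pos [ 483.9 -170.7  366.7] F [-0.9 -0.3  0.1] M [-0.3  -0.09  0.01] w 87.9 | cmd [ 483.5 -171.7  366.9] rotdiff deg [ 0.   0.  -0.1]
dist 201.6 ang 24.3 frac 0.993
[[[0.124, -0.2, 0.125], [0.078, -0.01, -0.018]], [[0.249, -0.4, 0.251], [0.155, -0.021, -0.036]], [[0.373, -0.6, 0.376], [0.233, -0.031, -0.055]], [[0.497, -0.8, 0.502], [0.311, -0.042, -0.073]], [[0.622, -1.0, 0.627], [0.388, -0.052, -0.091]]]
```

>>> move_arm(
  motion=[
    [[0.12,-0.2,0.13],[0.08,-0.01,-0.02]],
    [[0.25,-0.4,0.25],[0.16,-0.02,-0.04]],
    [[0.37,-0.6,0.38],[0.23,-0.03,-0.05]],
    [[0.5,-0.8,0.5],[0.31,-0.04,-0.07]],
    [[0.62,-1,0.63],[0.39,-0.05,-0.09]],
  ],
)

```text
t: 4.1
ee_pos: [589.6, -0.7, 376.3]
orientation: [-2.095, -0.035, 0.018]
ft_force: [0.2, 0.2, 0.4]
width: 87.6
```

Run:
```python
from p import *
done([[0.62,-1,.63], [.39,-.05,-.09]]); st()
p,q=pose(0,0)[0],0
plan([391,210,190],pose(0,0)[0])
```

```text
t 4.10 q [-0.44  0.47  1.56  0.89  1.7  -0.63] pos [589.6  -0.7 376.3] F [0.2 0.2 0.4] M [-0.38 -0.04 -0.05] w 87.6 | cmd [588.9  -1.8 376.7] rotdiff deg [ 0.   0.  -0.1]
dist 344.8 ang 103.0 frac 0.485
[[[-0.124, 0.034, 0.183], [-0.076, -0.074, -0.128]], [[-0.247, 0.068, 0.365], [-0.153, -0.148, -0.257]], [[-0.371, 0.101, 0.548], [-0.229, -0.222, -0.385]], [[-0.495, 0.135, 0.73], [-0.305, -0.296, -0.513]], [[-0.618, 0.169, 0.913], [-0.382, -0.37, -0.642]]]
```

>>> move_arm(
  motion=[
    [[-0.12,0.03,0.18],[-0.08,-0.07,-0.13]],
    [[-0.25,0.07,0.36],[-0.15,-0.15,-0.26]],
    [[-0.37,0.1,0.54],[-0.23,-0.22,-0.38]],
    [[-0.5,0.13,0.72],[-0.3,-0.3,-0.51]],
    [[-0.62,0.17,0.9],[-0.38,-0.37,-0.64]],
  ],
)

```text
t: 4.72
ee_pos: [492.5, 99.7, 285.6]
orientation: [-2.343, -1.048, 0.012]
ft_force: [0.8, 0.1, 0.3]
width: 88.1
```

Run:
```python
from p import *
done([[-0.62,.17,.9], [-.38,-.37,-.64]]); st()
plan([391,210,150],pose(0,0)[0])
```

```text
t 4.72 q [-0.11  0.32  1.75  0.49  1.42 -1.12] pos [492.5  99.7 285.6] F [0.8 0.1 0.3] M [-0.18 -0.23 -0.01] w 88.1 | cmd [492.7  99.2 286.9] rotdiff deg [-0.3 -0.2 -0.3]
dist 203.4 ang 53.2 frac 0.777
[[[-0.025, -0.061, 0.2], [-0.063, -0.061, -0.106]], [[-0.051, -0.122, 0.4], [-0.126, -0.122, -0.212]], [[-0.076, -0.184, 0.6], [-0.19, -0.183, -0.318]], [[-0.101, -0.245, 0.8], [-0.253, -0.245, -0.424]], [[-0.126, -0.306, 1.0], [-0.316, -0.306, -0.529]]]
```

>>> move_arm(
  motion=[
    [[-0.02,-0.06,0.2],[-0.06,-0.06,-0.11]],
    [[-0.05,-0.12,0.4],[-0.13,-0.12,-0.21]],
    [[-0.08,-0.18,0.6],[-0.19,-0.18,-0.32]],
    [[-0.1,-0.25,0.8],[-0.25,-0.25,-0.42]],
    [[-0.13,-0.31,1],[-0.32,-0.31,-0.53]],
  ],
)

```text
t: 5.35
ee_pos: [413.2, 186.0, 179.6]
orientation: [-2.294, -1.964, 0.005]
ft_force: [-0.2, 0.1, -0.6]
width: 87.7
```

Run:
```python
from p import *
done([[-0.13,-.31,1], [-.32,-.31,-.53]]); st()
for c in('top','side'):
    for n in('shovel_handle','shovel_lip'):
        snap(c,c+'1'); print(c,n,[(np.round(x['location'],1).tolist(),round(x['p'],2)) for x in ctrl.pinpoint(c,n)[:1]])
plan([391,210,90],pose(0,0)[0])
```

```text
t 5.35 q [ 0.32  0.26  2.01  0.14  0.93 -1.18] pos [413.2 186.  179.6] F [-0.2  0.1 -0.6] M [ 0.03 -0.18 -0.03] w 87.7 | cmd [412.9 185.3 180.7] rotdiff deg [-0.3 -0.1 -0.2]
top shovel_handle [([360.2, 207.8, 30.3], 0.64)]
top shovel_lip [([586.7, 210.1, 3.5], 0.67)]
side shovel_handle [([361.2, 208.8, 33.3], 0.9)]
side shovel_lip [([588.7, 204.6, -3.3], 0.97)]
dist 96.6 ang 11.6 frac 1.000
[[[0.018, -0.022, 0.126], [-0.018, -0.017, -0.03]], [[0.037, -0.044, 0.251], [-0.035, -0.033, -0.06]], [[0.055, -0.065, 0.377], [-0.053, -0.05, -0.091]], [[0.073, -0.087, 0.502], [-0.071, -0.066, -0.121]], [[0.091, -0.109, 0.628], [-0.089, -0.083, -0.151]]]
```

>>> move_arm(
  motion=[
    [[0.02,-0.02,0.13],[-0.02,-0.02,-0.03]],
    [[0.04,-0.04,0.25],[-0.04,-0.03,-0.06]],
    [[0.055,-0.065,0.38],[-0.053,-0.05,-0.09]],
    [[0.07,-0.09,0.5],[-0.07,-0.066,-0.12]],
    [[0.09,-0.11,0.63],[-0.089,-0.083,-0.151]],
  ],
)

```text
t: 6.38
ee_pos: [392.0, 209.3, 88.5]
orientation: [2.221, 2.218, 0.001]
ft_force: [0.3, -0.0, -0.2]
width: 87.7
```

Run:
```python
from p import *
done([[.09,-.11,.63], [-.089,-.083,-.151]]); st()
plan([390,209.5,14],pose(0,0)[0])
snap('side','s2');snap('top','t2')
```

```text
t 6.38 q [ 0.47  0.39  2.11 -0.    0.64 -1.1 ] pos [392.  209.3  88.5] F [ 0.3 -0.  -0.2] M [ 0.06 -0.13  0.01] w 87.7 | cmd [390.8 209.9  89.7] rotdiff deg [-0.1 -0.1  0.1]
dist 75.7 ang 0.0 frac 1.000
[[[0.0, -0.001, 0.101], [0.0, 0.0, 0.0]], [[-0.001, -0.002, 0.202], [0.0, 0.0, 0.0]], [[-0.001, -0.003, 0.303], [0.0, 0.0, 0.0]], [[-0.002, -0.004, 0.404], [0.0, 0.0, 0.0]], [[-0.002, -0.005, 0.505], [0.0, 0.0, 0.0]]]
```

View pics/s2.png

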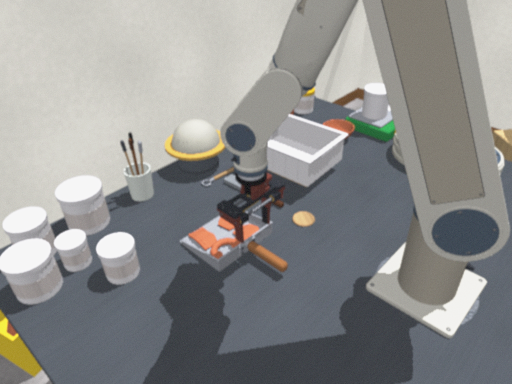

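>>> move_arm(
  motion=[
    [[0,0,0.12],[0,0,0]],
    [[0,0,0.25],[0,0,0]],
    [[0,-0.003,0.38],[0,0,0]],
    [[0,-0.005,0.46],[0,0,0]],
    [[0,-0.005,0.505],[0,0,0]],
  ],
)

```text
t: 7.1
ee_pos: [390.8, 209.3, 12.8]
orientation: [2.221, 2.219, -0.001]
ft_force: [-0.2, 0.1, 1.1]
width: 88.0
```

>>> move_arm(
  motion=[
    [[0,0,0],[0,0,0]],
    [[0,0,0],[0,0,0]],
    [[0,0,0],[0,0,0]],
    [[0,0,0],[0,0,0]],
    [[0,0,0],[0,0,0]],
  ],
  gripper=0,
)

```text
t: 7.72
ee_pos: [390.2, 209.6, 13.1]
orientation: [2.22, 2.22, -0.001]
ft_force: [-0.2, -0.8, -0.3]
width: 41.2
```

Run:
```python
from p import *
done([[0,-.005,.505], [0,0,0]]); st()
```

```text
t 7.72 q [ 0.47  0.55  2.13 -0.    0.46 -1.1 ] pos [390.2 209.6  13.1] F [-0.2 -0.8 -0.3] M [ 0.03 -0.08 -0.  ] w 41.2 | cmd [390.  209.8  13.9] rotdiff deg [-0.1 -0.1 -0. ]
```

Fingers still closing; wait another call.

>>> move_arm(
  motion=[
    [[0,0,0],[0,0,0]],
    [[0,0,0],[0,0,0]],
    [[0,0,0],[0,0,0]],
    [[0,0,0],[0,0,0]],
    [[0,0,0],[0,0,0]],
  ],
)

```text
t: 8.35
ee_pos: [390.2, 209.6, 12.9]
orientation: [2.22, 2.22, -0.001]
ft_force: [-1.4, 0.2, 0.4]
width: 23.9
```

>>> move_arm(
  motion=[
    [[0,0,-0.02],[0,0,0]],
    [[0,0,-0.05],[0,0,0]],
    [[0,0,-0.09],[0,0,0]],
    [[0,0,-0.13],[0,0,0]],
    [[0,0,-0.15],[0,0,0]],
  ],
)

```text
t: 8.98
ee_pos: [390.3, 209.6, 35.9]
orientation: [2.22, 2.22, -0.0]
ft_force: [-0.5, 0.4, -5.4]
width: 23.9
```

Run:
```python
from p import *
done([[0,0,-.15], [0,0,0]]); st()
for c in('top','side'):
    snap(c,c+'3'); print(c,[(n,np.round(x['location'],1).tolist(),round(x['p'],2)) for n in('shovel_handle','shovel_lip') for x in ctrl.pinpoint(c,n)[:1]])
```

```text
t 8.97 q [ 0.47  0.5   2.12 -0.    0.51 -1.1 ] pos [390.3 209.6  35.9] F [-0.5  0.4 -5.4] M [0.13 0.23 0.03] w 23.9 | cmd [390.  209.8  36.4] rotdiff deg [-0.1 -0.1 -0. ]
top [('shovel_lip', [578.1, 211.4, 2.5], 0.73)]
side [('shovel_handle', [361.4, 210.8, 57.2], 0.83), ('shovel_lip', [585.6, 208.1, -2.1], 0.59)]
```

View pics/side3.png

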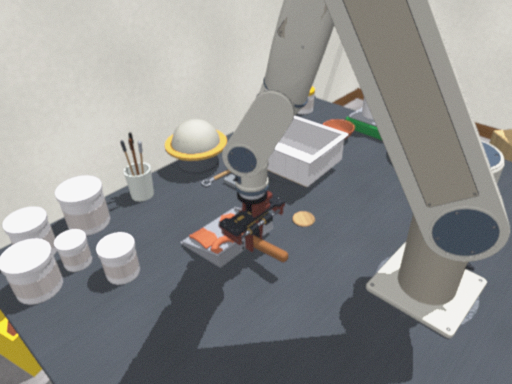

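Run:
```python
from p import *
im=cv2.imread('pics/side3.png')
cv2.imwrite('pics/z3.png',cv2.resize(im[180:280,170:310],None,fx=5,fy=5,interpolation=cv2.INTER_CUBIC))
i=ctrl.get_image('side')
for z in(0,23):
  for X in([586,313],[586,107],[416,313],[416,107]): print(z,X,(proj(i,[X[0],X[1],z])-[170,180])*5)
```

```text
0 [586, 313] [ 45.04062993 312.04163098]
0 [586, 107] [305.75710303 142.91868485]
0 [416, 313] [248.09302444 460.90107543]
0 [416, 107] [509.15385167 263.95885073]
23 [586, 313] [ 39.72567386 281.91175128]
23 [586, 107] [303.59434339 113.83907517]
23 [416, 313] [244.79690409 429.95635783]
23 [416, 107] [509.06130238 233.92171535]
```

View pics/z3.png

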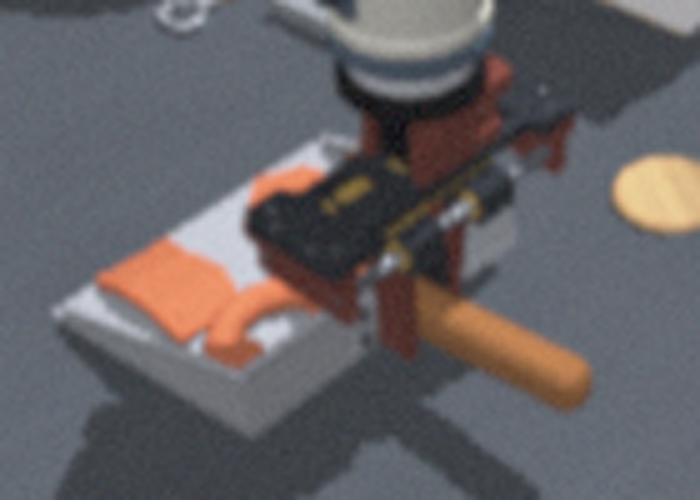

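>>> move_arm(
  motion=[
    [[0,0,-0.02],[0,0,0]],
    [[0,0,-0.05],[0,0,0]],
    [[0,0,-0.08],[0,0,0]],
    [[0,0,-0.1],[0,0,0]],
    [[0,0,-0.1],[0,0,0]],
  ],
)

```text
t: 9.95
ee_pos: [390.2, 209.6, 50.7]
orientation: [2.22, 2.22, -0.0]
ft_force: [-0.3, 0.5, -4.8]
width: 24.0
```

Run:
```python
from p import *
done([[0,0,-.1], [0,0,0]]); st()
i=snap('side','s4'); print([(n,np.round(x['location'],1).tolist(),round(x['p'],2)) for n in('shovel_handle','shovel_lip') for x in ctrl.pinpoint('side',n)[:1]])
cv2.imwrite('pics/z4.png',cv2.resize(i['pixels'][180:280,170:310,::-1],None,fx=5,fy=5,interpolation=cv2.INTER_CUBIC))
```

```text
t 9.95 q [ 0.47  0.47  2.12 -0.    0.55 -1.1 ] pos [390.2 209.6  50.7] F [-0.3  0.5 -4.8] M [ 0.17  0.15 -0.02] w 24.0 | cmd [390.  209.8  51.4] rotdiff deg [-0.1 -0.1 -0. ]
[('shovel_handle', [361.7, 210.1, 75.9], 0.61), ('shovel_lip', [577.1, 209.1, -0.8], 0.57)]
```

View pics/z4.png

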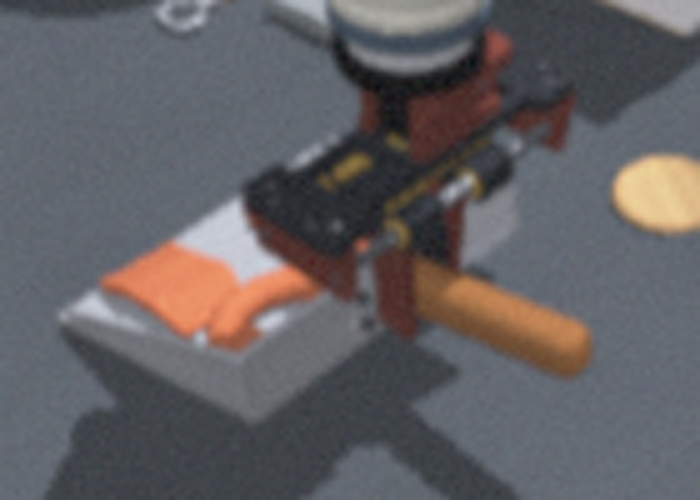

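```bash
cat > kin.py <<'E'
import numpy as np
from scipy.optimize import least_squares
from scipy.spatial.transform import Rotation as R
D=[([-1.16201,.423826,1.630704,0,1.088632,-.019017],[259.08,-568.14,221.9],[-2.6416,1.6988,.002]),
([-.98,.19,1.7,0,1.25,-.71],[312.3,-444.7,328.4],[3.113,-.42,0]),
([-.83,.22,1.64,.23,1.52,-.7],[396.4,-312.6,358.1],[-2.812,.236,.013]),
([-.66,.3,1.61,.5,1.63,-.65],[483.9,-170.7,366.7],[-2.503,.1,.014]),
([-.44,.47,1.56,.89,1.7,-.63],[589.6,-.7,376.3],[-2.095,-.035,.018]),
([-.11,.32,1.75,.49,1.42,-1.12],[492.5,99.7,285.6],[-2.343,-1.048,.012]),
([.32,.26,2.01,.14,.93,-1.18],[413.2,186,179.6],[-2.294,-1.964,.005]),
([.47,.39,2.11,0,.64,-1.1],[392,209.3,88.5],[2.221,2.218,.001]),
([.47,.55,2.13,0,.46,-1.1],[390.2,209.6,13.1],[2.22,2.22,-.001])]
Lo=np.array([-3,-.9,.09,-1.31,.11,-2.54]);Hi=np.array([3,2.11,2.58,4.45,2.69,2.54])
def fk(q,P,s=(1,1)):
    a1,d1,L2,L3,e,Lt=P
    A=R.from_euler('z',q[0]); 
    B=A*R.from_euler('y',q[1]); C=B*R.from_euler('y',q[2])   # local z = link direction
    p=A.apply([a1,0,d1])+B.apply([0,0,L2])+C.apply([e,0,L3])
    E=C*R.from_euler('z',s[0]*q[3])*R.from_euler('y',q[4])*R.from_euler('z',s[1]*q[5])
    return p+E.apply([0,0,Lt]),E
def res(P,s):
    o=[]
    for q,p,r in D:
        pp,E=fk(q,P,s); o+=list(pp-p); o+=list((R.from_rotvec(r).inv()*E).as_rotvec()*300)
    return np.array(o)
best=min(((least_squares(res,[0,300,400,400,0,200],args=(s,)),s) for s in((1,1),(1,-1),(-1,1),(-1,-1))),key=lambda z:z[0].cost)
P,S=best[0].x,best[1]
def ik(p,E,q0):
    f=lambda q:(lambda pe:np.r_[pe[0]-p,(E.inv()*pe[1]).as_rotvec()*300])(fk(q,P,S))
    r=least_squares(f,np.clip(q0,Lo+1e-3,Hi-1e-3),bounds=(Lo,Hi)); return r.x,np.abs(r.fun).max()
if __name__=='__main__':
    print(P.round(1),S,np.abs(best[0].fun).reshape(-1,6).max(0).round(1))
    print(best[0].fun.reshape(-1,6).round(1))
E
python3 kin.py
```

```text
[  1.8 324.5 574.6 486.5  84.9 327.2] (1, -1) [  9.1   9.8   4.3   3.1   1.  931.1]
[[-9.100e+00 -8.900e+00 -2.400e+00  0.000e+00 -0.000e+00 -9.311e+02]
 [-8.100e+00 -8.900e+00 -2.000e-01 -4.000e-01  1.000e-01 -5.159e+02]
 [-7.700e+00 -2.000e+00 -2.800e+00  3.100e+00  1.000e+00 -5.217e+02]
 [-1.900e+00 -5.100e+00  8.000e-01 -2.300e+00  2.000e-01 -5.522e+02]
 [-7.000e-01  2.200e+00  4.300e+00 -6.000e-01 -4.000e-01 -5.626e+02]
 [-3.100e+00 -6.000e-01  2.700e+00  1.100e+00  1.000e-01 -2.724e+02]
 [ 2.300e+00 -9.800e+00 -2.700e+00  1.400e+00  1.000e-01 -2.335e+02]
 [ 3.800e+00 -8.200e+00 -4.000e-01 -0.000e+00  8.000e-01 -2.826e+02]
 [ 5.100e+00 -8.800e+00  6.000e-01 -5.000e-01  7.000e-01 -2.822e+02]]
```

```bash
sed -i "s/R.from_euler('z',s\[1\]\*q\[5\])/R.from_euler('z',np.pi+s[1]*q[5])/" kin.py; python3 kin.py
cat > t.py <<'E'
from kin import *; from p import pose
rng=np.random.default_rng(0)
def feas(p,E):
    out=[]
    for k in range(14):
        q0=np.array([np.arctan2(p[1],p[0]),.4,1.9,rng.uniform(-1.3,4.4),rng.uniform(.2,2.5),rng.uniform(-2.4,2.4)])
        q,e=ik(p,E,q0)
        if e<1.5 and not any(np.abs(q-o).max()<.05 for o in out): out.append(q)
    return out
for al in (0,20,30,40,47):
    # tool lean back al: rotate tool relative to shovel
    for name,gp,yaw,th in(('grasp',(390,209.5,32),0,0),('lift',(390,209.5,120),0,0),('lip',(586,109,180),-88,0),('tip',(589,10,330),-88,60)):
        E=pose(yaw,th-al)[0]; p=np.array(gp)+E.apply([0,0,19])
        print(al,name,[np.round(q,2).tolist() for q in feas(p,E)])
E
python3 t.py
```

```text
[  1.8 324.5 574.6 486.5  84.9 327.2] (1, 1) [9.1 9.8 4.3 2.5 1.7 1.9]
[[-9.1 -8.9 -2.4 -0.  -0.  -0. ]
 [-8.1 -8.9 -0.2 -0.2  0.3  0.5]
 [-7.7 -2.  -2.8  2.5 -1.5  0.8]
 [-1.9 -5.1  0.8 -1.1  1.7  0.3]
 [-0.7  2.2  4.3 -0.6  0.2  1.9]
 [-3.1 -0.6  2.7  1.  -0.3 -1.9]
 [ 2.3 -9.8 -2.7  1.3 -0.4  1. ]
 [ 3.8 -8.2 -0.4  0.3  0.7 -0.2]
 [ 5.1 -8.8  0.6 -0.1  0.8  0.2]]
0 grasp [[0.49, 0.55, 2.13, -0.0, 0.46, -1.08]]
0 lift [[0.49, 0.36, 2.11, 0.0, 0.67, -1.08]]
0 lip [[0.18, 0.45, 1.75, 0.0, 0.95, 0.15]]
0 tip [[-0.41, 0.53, 1.62, 0.9, 1.61, -0.71]]
20 grasp []
20 lift [[0.63, 0.31, 2.29, -0.7, 0.32, -0.3]]
20 lip [[0.35, 0.51, 1.7, -0.38, 1.08, 0.52]]
20 tip [[-0.31, 0.4, 1.62, 0.66, 1.43, -0.54]]
30 grasp [[0.73, 0.62, 2.39, 4.06, 0.43, 1.36]]
30 lift []
30 lip [[0.43, 0.56, 1.67, -0.52, 1.18, 0.66]]
30 tip [[-0.24, 0.35, 1.63, 0.52, 1.36, -0.43]]
40 grasp [[0.83, 0.73, 2.44, 3.94, 0.72, 1.61]]
40 lift [[0.83, 0.43, 2.45, 4.28, 0.55, 1.19]]
40 lip [[0.49, 0.62, 1.64, -0.64, 1.29, 0.77]]
40 tip [[-0.16, 0.31, 1.63, 0.36, 1.29, -0.31]]
47 grasp [[0.9, 0.84, 2.47, 3.94, 0.93, 1.73]]
47 lift [[0.9, 0.52, 2.49, 4.16, 0.74, 1.42]]
47 lip [[0.52, 0.67, 1.62, -0.72, 1.38, 0.83]]
47 tip [[-0.1, 0.29, 1.63, 0.24, 1.26, -0.21]]
```

```bash
python3 - <<'E'
from p import *
o=[]
for i in range(8):
    ctrl.get_image('side'); s=ctrl.get_obs(); o.append(np.r_[s['ft_force'],s['moment']])
print(np.mean(o,0).round(2),np.std(o,0).round(2))
E
cat > t2.py <<'E'
from t import *
E
python3 - <<'E'
import sys; sys.path.insert(0,'.')
import io,contextlib
with contextlib.redirect_stdout(io.StringIO()):
    from t import *
for al in(-15,-30,-40):
    for name,gp,yaw,th in(('grasp',(395,209.5,32),0,0),('lip',(586,109,180),-88,0),('tip50',(589,20,320),-88,50),('tip',(589,10,330),-88,60)):
        E=pose(yaw,th-al)[0]; p=np.array(gp)+E.apply([0,0,19]); print(al,name,[np.round(q,2).tolist() for q in feas(p,E)])
for al in(40,47):
  for x in(430,460,490,520):
   for y in (210,260):
    E=pose(0,-al)[0]; p=np.array([x,y,32])+E.apply([0,0,19]); print(al,x,y,[np.round(q,2).tolist() for q in feas(p,E)])
E
```

```text
[-0.74  0.05 -2.91  0.23  0.09  0.02] [0.28 0.5  0.52 0.02 0.03 0.02]
-15 grasp [[0.42, 0.63, 1.97, 0.15, 0.79, -1.27]]
-15 lip [[0.05, 0.46, 1.77, 0.33, 0.94, -0.18]]
-15 tip50 [[-0.41, 0.57, 1.64, 0.96, 1.63, -0.76]]
-15 tip [[-0.45, 0.64, 1.62, 1.06, 1.75, -0.8]]
-30 grasp [[0.36, 0.74, 1.82, 0.2, 1.09, -1.35]]
-30 lip [[-0.08, 0.5, 1.78, 0.62, 1.02, -0.49]]
-30 tip50 [[-0.44, 0.69, 1.64, 1.11, 1.78, -0.85]]
-30 tip [[-0.46, 0.76, 1.63, 1.2, 1.9, -0.88]]
-40 grasp [[0.34, 0.82, 1.72, 0.23, 1.28, -1.37]]
-40 lip [[-0.15, 0.56, 1.77, 0.78, 1.11, -0.65]]
-40 tip50 [[-0.45, 0.77, 1.64, 1.2, 1.89, -0.89]]
-40 tip [[-0.46, 0.84, 1.63, 1.29, 2.01, -0.91]]
40 430 210 [[0.74, 0.72, 2.39, 3.91, 0.67, 1.53]]
40 430 260 [[0.84, 0.71, 2.32, 4.1, 0.62, 1.42]]
40 460 210 [[0.68, 0.71, 2.34, 3.89, 0.63, 1.47]]
40 460 260 [[0.78, 0.71, 2.27, 4.09, 0.59, 1.37]]
40 490 210 [[0.62, 0.71, 2.29, 3.89, 0.59, 1.42]]
40 490 260 [[0.73, 0.71, 2.23, 4.08, 0.56, 1.31]]
40 520 210 [[0.58, 0.71, 2.24, 3.89, 0.55, 1.37]]
40 520 260 [[0.68, 0.71, 2.18, 4.08, 0.52, 1.26]]
47 430 210 [[0.8, 0.81, 2.41, 3.89, 0.88, 1.65]]
47 430 260 [[0.9, 0.79, 2.34, 4.06, 0.81, 1.56]]
47 460 210 [[0.73, 0.8, 2.37, 3.86, 0.84, 1.59]]
47 460 260 [[0.84, 0.78, 2.3, 4.02, 0.78, 1.51]]
47 490 210 [[0.67, 0.78, 2.33, 3.83, 0.8, 1.54]]
47 490 260 [[0.78, 0.77, 2.26, 4.0, 0.75, 1.46]]
47 520 210 [[0.62, 0.78, 2.28, 3.81, 0.75, 1.5]]
47 520 260 [[0.72, 0.77, 2.22, 3.98, 0.71, 1.42]]
```

>>> move_arm(
  motion=[
    [[0,0,0.04],[0,0,0]],
    [[0,0,0.09],[0,0,0]],
    [[0,0,0.15],[0,0,0]],
    [[0,0,0.2],[0,0,0]],
    [[0,0,0.24],[0,0,0]],
  ],
)

```text
t: 11.12
ee_pos: [390.0, 209.5, 13.7]
orientation: [2.22, 2.22, -0.002]
ft_force: [-3.6, -0.3, -0.8]
width: 23.7
```

Run:
```python
from p import *
done([[0,0,.24], [0,0,0]]); 
i=snap('side','s5'); st()
cv2.imwrite('pics/z5.png',cv2.resize(i['pixels'][180:280,170:310,::-1],None,fx=5,fy=5,interpolation=cv2.INTER_CUBIC))
```

```text
t 11.18 q [ 0.47  0.55  2.13 -0.    0.46 -1.1 ] pos [390.1 209.5  13.6] F [-0.8  0.2 -3.3] M [0.19 0.21 0.06] w 23.6 | cmd [390.  209.8  15.4] rotdiff deg [-0.  -0.1 -0. ]
```

View pics/z5.png

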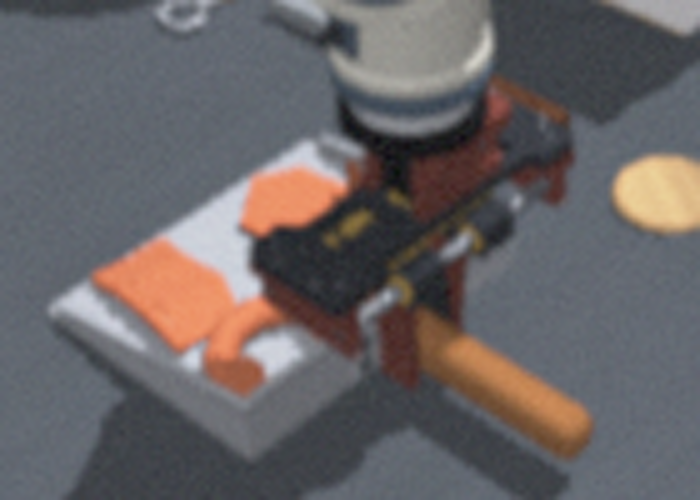

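>>> move_arm(
  motion=[
    [[0,0,0.01],[0,0,0]],
    [[0,0,0.01],[0,0,0]],
    [[0,0,0.01],[0,0,0]],
    [[0,0,0.04],[0,0,0]],
    [[0,0.05,0.065],[0,0,0]],
  ],
  gripper=0.5,
)

```text
t: 11.8
ee_pos: [397.5, 209.4, 4.4]
orientation: [2.22, 2.221, -0.002]
ft_force: [-0.6, 0.4, 0.0]
width: 43.6
```

Run:
```python
from p import *
done([[0,.05,.065], [0,0,0]]); st()
```

```text
t 11.80 q [ 0.46  0.58  2.11 -0.    0.45 -1.11] pos [397.5 209.4   4.4] F [-0.6  0.4  0. ] M [ 0.02 -0.13  0.  ] w 43.6 | cmd [397.5 209.8   5.7] rotdiff deg [-0.  -0.1 -0. ]
```

>>> move_arm(
  motion=[
    [[0,0.01,0],[0,0,0]],
    [[0,0.02,0],[0,0,0]],
    [[0,0.03,0],[0,0,0]],
    [[0,0.04,0],[0,0,0]],
    [[0,0.05,0],[0,0,0]],
  ],
)

```text
t: 12.42
ee_pos: [403.6, 209.0, 4.6]
orientation: [2.221, 2.221, -0.005]
ft_force: [-6.5, 0.6, 6.2]
width: 44.1
```

Run:
```python
from p import *
done([[0,.05,0], [0,0,0]]); 
for i in range(2): ctrl.get_image('side'); st()
i=snap('side','s6')
cv2.imwrite('pics/z6.png',cv2.resize(i['pixels'][180:280,170:310,::-1],None,fx=5,fy=5,interpolation=cv2.INTER_CUBIC))
```

```text
t 12.47 q [ 0.45  0.58  2.1  -0.    0.46 -1.11] pos [403.9 209.    4.6] F [-4.3 -0.6  2.9] M [0.05 0.57 0.03] w 43.9 | cmd [405.  209.8   5.7] rotdiff deg [ 0.1 -0.1 -0. ]
t 12.53 q [ 0.45  0.58  2.1  -0.    0.46 -1.11] pos [403.8 209.    4.6] F [-6.2  0.6  3.5] M [0.04 0.69 0.06] w 43.7 | cmd [405.  209.8   5.7] rotdiff deg [ 0.1 -0.1 -0. ]
```

View pics/z6.png

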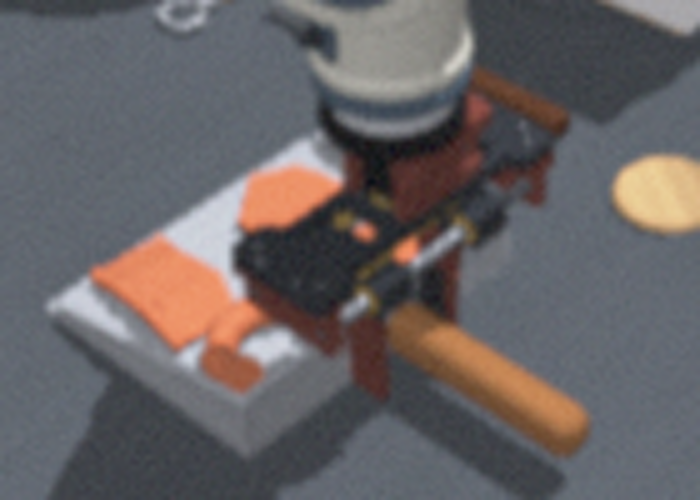

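>>> move_arm(
  motion=[
    [[0,0,0],[0,0,0]],
    [[0,0,0],[0,0,0]],
    [[0,0,0],[0,0,0]],
    [[0,0,0],[0,0,0]],
    [[0,0,0],[0,0,0]],
  ],
  gripper=0,
)

```text
t: 13.2
ee_pos: [405.4, 209.6, 4.7]
orientation: [2.22, 2.22, -0.0]
ft_force: [-0.9, -0.5, -1.2]
width: 23.9
```

>>> move_arm(
  motion=[
    [[0,0,0],[0,0,0]],
    [[0,0,-0.01],[0,0,0]],
    [[0,0,-0.03],[0,0,0]],
    [[0,0,-0.06],[0,0,0]],
    [[0,0,-0.1],[0,0,0]],
  ],
)

```text
t: 13.82
ee_pos: [405.0, 209.5, 19.9]
orientation: [2.22, 2.22, -0.002]
ft_force: [-0.1, 0.7, -5.7]
width: 23.7
```

Run:
```python
from p import *
done([[0,0,-.1], [0,0,0]]); 
for i in range(4): ctrl.get_image('side'); st()
i=snap('side','s7')
cv2.imwrite('pics/z7.png',cv2.resize(i['pixels'][180:280,170:310,::-1],None,fx=5,fy=5,interpolation=cv2.INTER_CUBIC))
```

```text
t 13.88 q [ 0.45  0.55  2.1  -0.    0.5  -1.11] pos [405.4 209.7  20.6] F [ 0.4 -0.8 -4.9] M [0.09 0.4  0.06] w 23.5 | cmd [405.  209.8  20.7] rotdiff deg [-0.1 -0.1 -0. ]
t 13.93 q [ 0.45  0.55  2.1  -0.    0.5  -1.11] pos [405.5 209.7  20.3] F [-0.5 -0.1 -5.5] M [0.06 0.27 0.03] w 24.0 | cmd [405.  209.8  20.7] rotdiff deg [-0.1 -0.1 -0. ]
t 13.97 q [ 0.45  0.55  2.1  -0.    0.5  -1.11] pos [405.4 209.7  20.1] F [ 0.3 -0.4 -4.4] M [ 0.1   0.29 -0.06] w 23.8 | cmd [405.  209.8  20.7] rotdiff deg [-0.1 -0.1 -0. ]
t 14.03 q [ 0.45  0.55  2.1  -0.    0.5  -1.11] pos [405.3 209.6  19.9] F [ 0.2 -0.2 -5.1] M [0.04 0.33 0.  ] w 23.7 | cmd [405.  209.8  20.7] rotdiff deg [-0.1 -0.1  0. ]
```

View pics/z7.png

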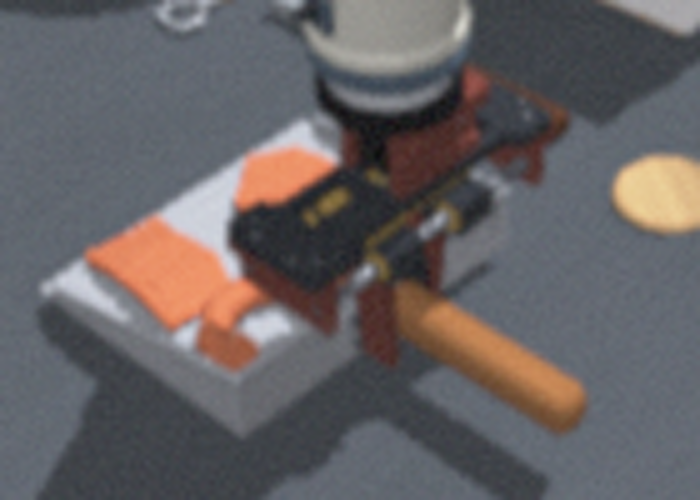

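>>> move_arm(
  motion=[
    [[0,0,-0.04],[0,0,0]],
    [[0,0.02,-0.14],[0,0,0]],
    [[0,0.05,-0.28],[0,0,0]],
    [[0,0.1,-0.43],[0,0,0]],
    [[0,0.15,-0.58],[0,0,0.04]],
  ],
)

```text
t: 14.7
ee_pos: [427.4, 209.6, 107.5]
orientation: [2.267, 2.172, -0.002]
ft_force: [0.2, -0.2, -5.1]
width: 24.0
```

Run:
```python
from p import *
done([[0,.15,-.58], [0,0,.04]]); st()
i=snap('side','s8')
cv2.imwrite('pics/z8.png',cv2.resize(i['pixels'][130:280,150:330,::-1],None,fx=4,fy=4,interpolation=cv2.INTER_CUBIC))
for c in('side','top'): print([(n,np.round(x['location'],1).tolist(),round(x['p'],2)) for n in('shovel_handle','shovel_lip') for x in ctrl.pinpoint('side',n)[:1]])
plan(*lip2tcp((593,-70,180),-88,0,182,4.6),w=5,v=40)
```

```text
t 14.70 q [ 0.43  0.39  2.03 -0.    0.72 -1.09] pos [427.4 209.6 107.5] F [ 0.2 -0.2 -5.1] M [0.11 0.25 0.03] w 24.0 | cmd [427.5 209.9 107.7] rotdiff deg [-0.  -0.1  0.1]
[('shovel_handle', [383.5, 213.7, 139.1], 0.94), ('shovel_lip', [613.7, 199.4, 99.9], 0.89)]
[('shovel_handle', [383.5, 213.7, 139.1], 0.94), ('shovel_lip', [613.7, 199.4, 99.9], 0.89)]
dist 202.1 ang 85.6 frac 0.292
[[[-0.036, 0.064, -0.03], [0.0, 0.0, 0.083]], [[-0.071, 0.127, -0.06], [0.0, 0.0, 0.167]], [[-0.107, 0.191, -0.09], [0.0, 0.0, 0.25]], [[-0.142, 0.254, -0.12], [0.0, 0.0, 0.333]], [[-0.178, 0.318, -0.149], [0.0, 0.0, 0.417]]]
```

View pics/z8.png

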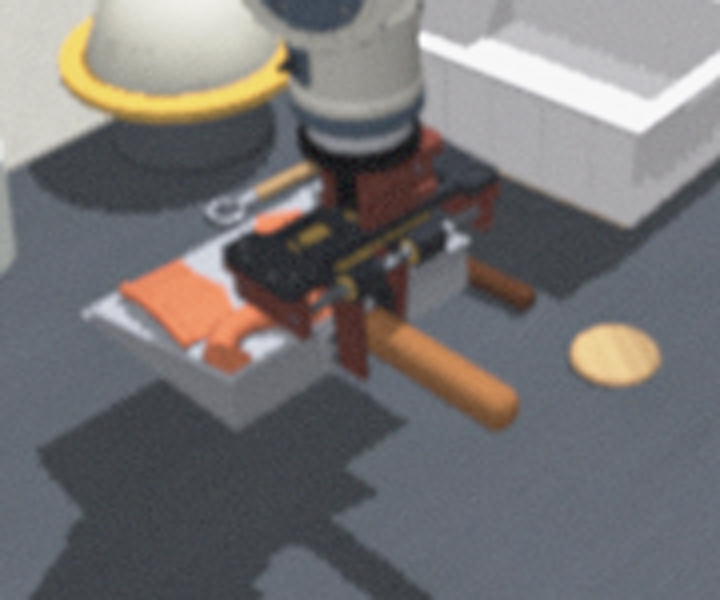

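>>> move_arm(
  motion=[
    [[-0.02,0.06,-0.1],[0,0,0.07]],
    [[-0.05,0.12,-0.2],[0,0,0.16]],
    [[-0.08,0.19,-0.3],[0,0,0.25]],
    [[-0.1,0.25,-0.4],[0,0,0.34]],
    [[-0.13,0.32,-0.5],[0,0,0.43]],
  ],
)

```text
t: 15.58
ee_pos: [473.5, 188.0, 180.6]
orientation: [2.696, 1.61, -0.005]
ft_force: [0.0, -0.3, -5.3]
width: 23.7
```

Run:
```python
from p import *
done([[-.13,.32,-.5], [0,0,.43]]); st()
plan(*lip2tcp((593,-70,180),-88,0,182,4.6),w=5.2,v=40)
```

```text
t 15.57 q [ 0.36  0.31  1.91 -0.    0.92 -0.72] pos [473.5 188.  180.6] F [ 0.  -0.3 -5.3] M [ 0.25  0.21 -0.01] w 23.7 | cmd [474.6 188.4 182.7] rotdiff deg [ 0.1 -0.2  0.1]
dist 135.7 ang 59.8 frac 0.435
[[[-0.008, 0.078, -0.001], [0.0, 0.0, 0.087]], [[-0.017, 0.156, -0.002], [0.0, 0.0, 0.173]], [[-0.025, 0.235, -0.003], [0.0, 0.0, 0.26]], [[-0.034, 0.313, -0.004], [0.0, 0.0, 0.347]], [[-0.042, 0.391, -0.005], [0.0, 0.0, 0.433]]]
```

>>> move_arm(
  motion=[
    [[-0.01,0.08,0],[0,0,0.09]],
    [[-0.02,0.16,0],[0,0,0.18]],
    [[-0.03,0.24,0],[0,0,0.27]],
    [[-0.04,0.32,0],[0,0,0.36]],
    [[-0.05,0.4,0],[0,0,0.45]],
  ],
)

```text
t: 16.2
ee_pos: [523.0, 153.1, 180.1]
orientation: [2.997, 0.935, -0.004]
ft_force: [0.3, -0.8, -5.2]
width: 23.8
```

Run:
```python
from p import *
done([[-.05,.4,0], [0,0,.45]]); st()
plan(*lip2tcp((593,-70,180),-88,0,182,4.6),w=8,v=40)
```

```text
t 16.20 q [ 0.26  0.36  1.84 -0.    0.94 -0.34] pos [523.  153.1 180.1] F [ 0.3 -0.8 -5.2] M [0.35 0.16 0.05] w 23.8 | cmd [524.  153.5 182.8] rotdiff deg [-0.  -0.2  0.1]
dist 75.2 ang 32.8 frac 1.000
[[[0.037, 0.093, -0.002], [0.0, 0.0, 0.109]], [[0.074, 0.186, -0.005], [0.0, 0.0, 0.219]], [[0.111, 0.28, -0.007], [0.0, 0.0, 0.328]], [[0.148, 0.373, -0.01], [0.0, 0.0, 0.437]], [[0.185, 0.466, -0.012], [0.001, 0.0, 0.547]]]
```

>>> move_arm(
  motion=[
    [[0.04,0.1,0],[0,0,0.12]],
    [[0.08,0.2,0],[0,0,0.24]],
    [[0.12,0.31,-0.01],[0,0,0.36]],
    [[0.16,0.4,-0.01],[0,0,0.47]],
    [[0.185,0.466,-0.01],[0,0,0.547]],
  ],
)

```text
t: 16.82
ee_pos: [586.1, 111.6, 181.6]
orientation: [3.139, 0.05, -0.002]
ft_force: [0.2, -0.4, -5.7]
width: 23.7
```

Run:
```python
from p import *
done([[.185,.466,-.01], [0,0,.547]]); st()
for c in('side','top'):
    i=snap(c,c+'9'); print([(n,np.round(x['location'],1).tolist(),round(x['p'],2)) for n in('shovel_handle','shovel_lip') for x in ctrl.pinpoint(c,n)[:1]])
    b=(100,260,160,360) if c=='side' else (100,250,150,400)
    cv2.imwrite(f'pics/z9{c}.png',cv2.resize(i['pixels'][b[0]:b[1],b[2]:b[3],::-1],None,fx=3,fy=3,interpolation=cv2.INTER_CUBIC))
st()
```

```text
t 16.82 q [ 0.17  0.43  1.72 -0.    0.99  0.14] pos [586.1 111.6 181.6] F [ 0.2 -0.4 -5.7] M [ 0.38 -0.05  0.03] w 23.7 | cmd [586.6 111.9 184.3] rotdiff deg [-0.1 -0.1  0.2]
[('shovel_handle', [583.7, 152.6, 212.2], 0.96), ('shovel_lip', [593.7, -76.6, 174.3], 0.62)]
[('shovel_handle', [583.2, 150.1, 206.6], 0.6), ('shovel_lip', [592.5, -71.6, 174.2], 0.71)]
t 17.12 q [ 0.17  0.43  1.72 -0.    0.99  0.14] pos [585.8 112.1 182.7] F [-0.5  0.2 -5.7] M [ 0.35 -0.14  0.  ] w 24.1 | cmd [586.6 111.9 184.3] rotdiff deg [-0.1 -0.1 -0.1]
```

View pics/z9side.png

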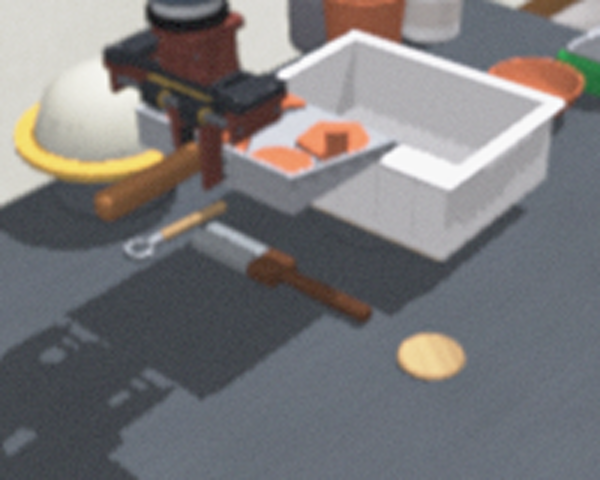

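View pics/z9top.png

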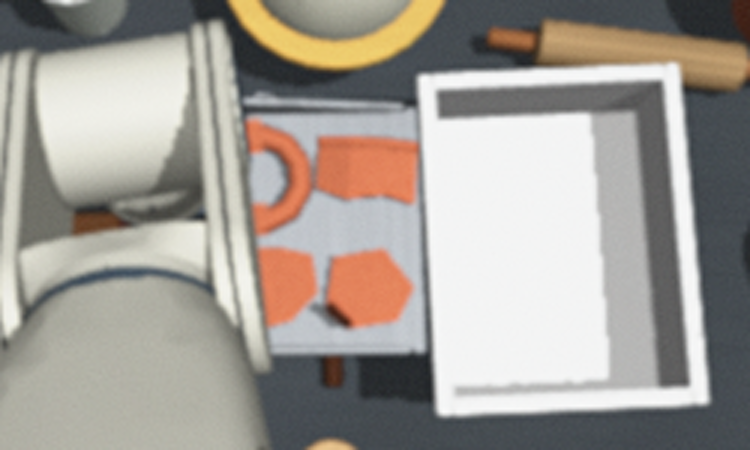

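Run:
```python
from p import *
plan(*lip2tcp((593,-86,166),-88,10,182,4.6),w=8,v=40)
```

```text
dist 26.5 ang 10.0 frac 1.000
[[[-0.001, 0.026, -0.024], [0.033, 0.0, 0.0]], [[-0.001, 0.052, -0.047], [0.067, 0.0, 0.0]], [[-0.002, 0.078, -0.071], [0.1, 0.0, 0.0]], [[-0.003, 0.104, -0.095], [0.134, 0.0, 0.0]], [[-0.004, 0.131, -0.119], [0.167, 0.0, 0.0]]]
```

>>> move_arm(
  motion=[
    [[0,0.02,-0.02],[0.03,0,0]],
    [[0,0.05,-0.05],[0.07,0,0]],
    [[0,0.08,-0.08],[0.1,0,0]],
    [[0,0.11,-0.1],[0.135,0,0]],
    [[-0.004,0.13,-0.12],[0.167,0,0]],
  ],
)

```text
t: 17.75
ee_pos: [586.2, 92.5, 201.6]
orientation: [-2.967, -0.054, 0.003]
ft_force: [-0.0, -0.8, -5.5]
width: 23.8
```

Run:
```python
from p import *
done([[-.004,.13,-.12], [.167,0,0]]); st()
i=snap('side','s10'); st(); print([(n,np.round(x['location'],1).tolist(),round(x['p'],2)) for n in('shovel_handle','shovel_lip') for x in ctrl.pinpoint('side',n)[:1]])
cv2.imwrite('pics/z10.png',cv2.resize(i['pixels'][100:220,180:350,::-1],None,fx=4,fy=4,interpolation=cv2.INTER_CUBIC))
plan(*lip2tcp((593,-86,151),-88,10,182,4.6))
```

```text
t 17.75 q [ 0.05  0.4   1.73  0.2   1.02 -0.1 ] pos [586.2  92.5 201.6] F [-0.  -0.8 -5.5] M [ 0.03 -0.09 -0.01] w 23.8 | cmd [586.7  92.4 202.3] rotdiff deg [-0.   0.  -0.1]
t 17.80 q [ 0.04  0.4   1.73  0.21  1.02 -0.1 ] pos [586.3  91.8 201.8] F [-0.1 -0.4 -5.8] M [ 0.2  -0.13  0.04] w 23.8 | cmd [586.7  92.4 202.3] rotdiff deg [ 0.   0.  -0.1]
[('shovel_handle', [580.8, 126.4, 237.6], 0.56), ('shovel_lip', [594.2, -88.9, 157.8], 0.62)]
dist 15.2 ang 0.0 frac 1.000
[[[0.0, 0.004, 0.02], [0.0, 0.0, 0.0]], [[0.0, 0.007, 0.04], [0.0, 0.0, 0.0]], [[0.0, 0.011, 0.06], [0.0, 0.0, 0.0]], [[0.0, 0.014, 0.08], [0.0, 0.0, 0.0]], [[0.0, 0.018, 0.1], [0.0, 0.0, 0.0]]]
```

View pics/z10.png

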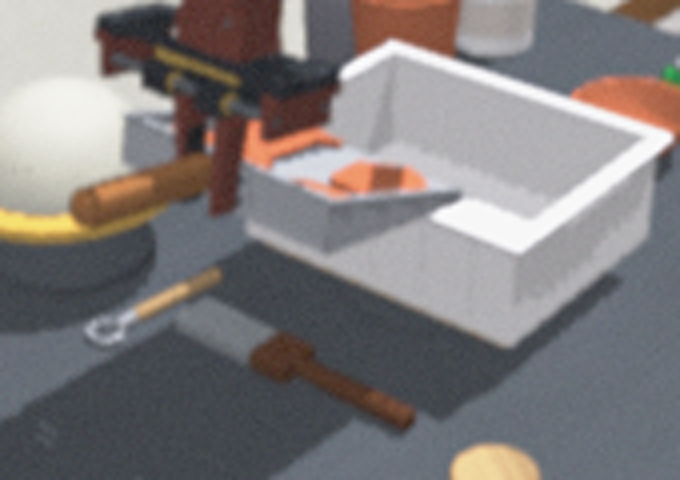

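>>> move_arm(
  motion=[
    [[0,0.003,0.015],[0,0,0]],
    [[0,0.005,0.03],[0,0,0]],
    [[0,0.008,0.045],[0,0,0]],
    [[0,0.01,0.06],[0,0,0]],
    [[0,0.014,0.08],[0,0,0]],
  ],
)

```text
t: 18.52
ee_pos: [586.8, 92.4, 189.2]
orientation: [-2.968, -0.052, 0.003]
ft_force: [-0.1, 0.2, -5.7]
width: 23.9
```

Run:
```python
from p import *
done([[0,.014,.08], [0,0,0]]); st()
```

```text
t 18.52 q [ 0.05  0.42  1.74  0.21  0.99 -0.1 ] pos [586.8  92.4 189.2] F [-0.1  0.2 -5.7] M [ 0.15 -0.08  0.02] w 23.9 | cmd [586.7  92.4 190.1] rotdiff deg [-0.1  0.  -0. ]
```

>>> move_arm(
  motion=[
    [[0,0.002,0.01],[0,0,0]],
    [[0,0.003,0.02],[0,0,0]],
    [[0,0.005,0.03],[0,0,0]],
    [[0,0.007,0.04],[0,0,0]],
    [[0,0.009,0.05],[0,0,0]],
  ],
)

```text
t: 19.15
ee_pos: [586.8, 92.3, 181.7]
orientation: [-2.968, -0.051, 0.003]
ft_force: [-0.8, -0.4, -5.7]
width: 23.8
```

Run:
```python
from p import *
done([[0,.009,.05], [0,0,0]]); st()
```

```text
t 19.15 q [ 0.05  0.43  1.74  0.21  0.98 -0.11] pos [586.8  92.3 181.7] F [-0.8 -0.4 -5.7] M [ 0.16 -0.06 -0.05] w 23.8 | cmd [586.7  92.4 182.5] rotdiff deg [-0.1  0.  -0. ]
```

>>> move_arm(
  motion=[
    [[0,0.001,0.008],[0,0,0]],
    [[0,0.003,0.016],[0,0,0]],
    [[0,0.004,0.024],[0,0,0]],
    [[0,0.006,0.032],[0,0,0]],
    [[0,0.007,0.04],[0,0,0]],
  ],
)

```text
t: 19.77
ee_pos: [587.1, 92.5, 176.1]
orientation: [-2.968, -0.052, 0.002]
ft_force: [-0.2, 2.2, -0.8]
width: 23.8
```

Run:
```python
from p import *
done([[0,.007,.04], [0,0,0]]); st()
i=snap('side','s11'); st(); print([(n,np.round(x['location'],1).tolist(),round(x['p'],2)) for n in('shovel_handle','shovel_lip') for x in ctrl.pinpoint('side',n)[:1]])
cv2.imwrite('pics/z11.png',cv2.resize(i['pixels'][100:220,180:350,::-1],None,fx=4,fy=4,interpolation=cv2.INTER_CUBIC))
```

```text
t 19.77 q [ 0.05  0.43  1.75  0.21  0.97 -0.11] pos [587.1  92.5 176.1] F [-0.2  2.2 -0.8] M [-0.09  0.15 -0.08] w 23.8 | cmd [586.7  92.4 176.4] rotdiff deg [-0.1  0.1 -0. ]
t 19.82 q [ 0.05  0.43  1.75  0.21  0.97 -0.11] pos [587.1  92.5 176. ] F [-0.2  1.4 -0.7] M [-0.09  0.11 -0.04] w 23.5 | cmd [586.7  92.4 176.4] rotdiff deg [-0.1  0.1 -0. ]
[('shovel_handle', [582.4, 126.8, 210.0], 0.86), ('shovel_lip', [592.0, -88.9, 137.5], 0.58)]
```

View pics/z11.png

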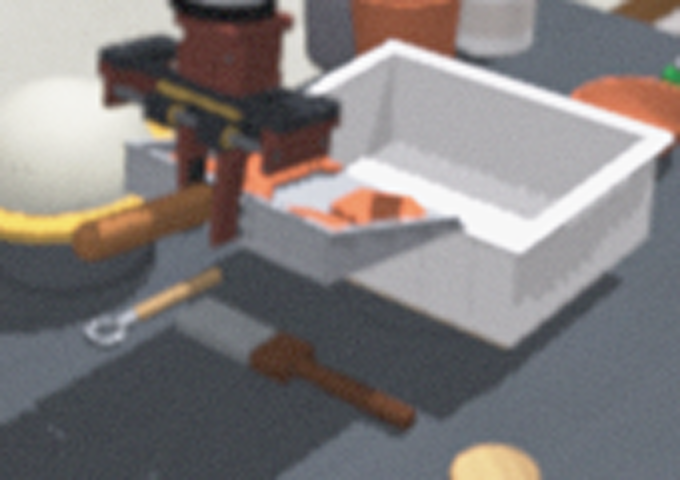

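```bash
cat >> p.py <<'E'
def lipcmd(yaw,th,d=182,h=4.6):
    p,r=load(); q,f,n=pose(yaw,th); return p+d*f-h*n
def pivot(ths,lips,yaw=-88):
    out=[]
    for th,l in zip(ths,lips):
        s,t=rel(*lip2tcp(l,yaw,th,182,4.6)); out.append([(np.round(s,3)+0).tolist(),(np.round(t,3)+0).tolist()])
    print(json.dumps(out))
E
python3 - <<'E'
from p import *
l=lipcmd(-88,10); print(l)
l[2]-=.5
pivot([13,16,19,22,25],[l]*5)
E
```

```text
[592.93706962 -85.93318669 140.29765846]
[[[0.0, 0.004, -0.06], [0.05, 0.0, 0.0]], [[0.0, 0.01, -0.123], [0.1, 0.0, 0.0]], [[0.0, 0.02, -0.186], [0.15, 0.0, 0.0]], [[0.0, 0.034, -0.248], [0.2, 0.0, 0.0]], [[0.0, 0.05, -0.31], [0.25, 0.0, 0.0]]]
```

>>> move_arm(
  motion=[
    [[0,0.004,-0.06],[0.05,0,0]],
    [[0,0.01,-0.123],[0.1,0,0]],
    [[0,0.02,-0.186],[0.15,0,0]],
    [[0,0.034,-0.248],[0.2,0,0]],
    [[0,0.05,-0.31],[0.25,0,0]],
  ],
)

```text
t: 20.55
ee_pos: [587.6, 77.0, 221.2]
orientation: [-2.705, -0.048, 0.008]
ft_force: [-0.1, 0.4, -1.2]
width: 23.7
```

Run:
```python
from p import *
done([[0,.05,-.31], [.25,0,0]]); st()
i=snap('side','s12'); st(); print([(n,np.round(x['location'],1).tolist(),round(x['p'],2)) for n in('shovel_handle','shovel_lip') for x in ctrl.pinpoint('side',n)[:1]])
cv2.imwrite('pics/z12.png',cv2.resize(i['pixels'][80:220,180:350,::-1],None,fx=4,fy=4,interpolation=cv2.INTER_CUBIC))
l=lipcmd(-88,25); print(l)
```

```text
t 20.55 q [-0.11  0.41  1.72  0.48  1.12 -0.39] pos [587.6  77.  221.2] F [-0.1  0.4 -1.2] M [-0.37  0.19  0.03] w 23.7 | cmd [587.2  76.9 220.9] rotdiff deg [ 0.   0.1 -0.1]
t 20.60 q [-0.11  0.41  1.72  0.49  1.12 -0.39] pos [588.   75.9 221.7] F [-0.7  0.9 -0.2] M [-0.2   0.17 -0.11] w 24.2 | cmd [587.2  76.9 220.9] rotdiff deg [ 0.1  0.1 -0. ]
[('shovel_handle', [588.7, 102.4, 263.7], 0.72)]
[592.91580306 -85.95635075 139.83949323]
```

View pics/z12.png

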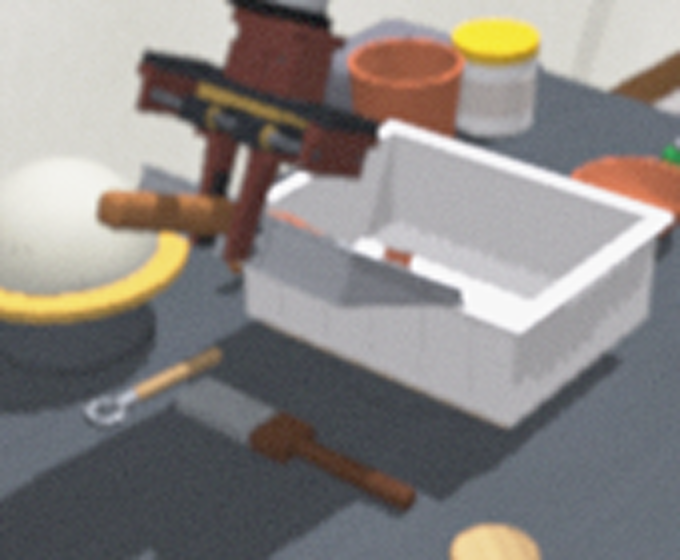

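Run:
```python
from p import *
l=lipcmd(-88,25); l[2]-=.5
pivot([28,31,34,37,40],[l]*5)
```

```text
[[[0.0, 0.005, -0.06], [0.05, 0.0, 0.0]], [[0.0, 0.011, -0.124], [0.1, 0.0, 0.0]], [[0.0, 0.021, -0.186], [0.15, 0.0, 0.0]], [[0.0, 0.034, -0.249], [0.2, 0.0, 0.0]], [[0.0, 0.051, -0.31], [0.25, 0.0, 0.0]]]
```

>>> move_arm(
  motion=[
    [[0,0.005,-0.06],[0.05,0,0]],
    [[0,0.011,-0.124],[0.1,0,0]],
    [[0,0.021,-0.186],[0.15,0,0]],
    [[0,0.034,-0.249],[0.2,0,0]],
    [[0,0.051,-0.31],[0.25,0,0]],
  ],
)

```text
t: 21.32
ee_pos: [588.3, 51.0, 259.9]
orientation: [-2.444, -0.044, 0.014]
ft_force: [-0.1, 3.1, 3.2]
width: 24.0
```

Run:
```python
from p import *
done([[0,.051,-.31], [.25,0,0]]); st()
i=snap('side','s13'); st()
cv2.imwrite('pics/z13.png',cv2.resize(i['pixels'][80:220,180:350,::-1],None,fx=4,fy=4,interpolation=cv2.INTER_CUBIC))
i=snap('top','t13'); cv2.imwrite('pics/z13t.png',cv2.resize(i['pixels'][100:250,150:400,::-1],None,fx=3,fy=3,interpolation=cv2.INTER_CUBIC))
l=lipcmd(-88,40); print(l); l[2]-=.5
pivot([43,46,49,52,54],[l]*5)
```

```text
t 21.32 q [-0.26  0.45  1.68  0.69  1.32 -0.58] pos [588.3  51.  259.9] F [-0.1  3.1  3.2] M [-0.09  0.05  0.06] w 24.0 | cmd [588.1  50.4 259.8] rotdiff deg [-0.   0.  -0.1]
t 21.38 q [-0.27  0.45  1.68  0.69  1.32 -0.58] pos [588.6  50.  260.1] F [-1.1  5.6  7.8] M [0.96 0.12 0.01] w 24.0 | cmd [588.1  50.4 259.8] rotdiff deg [ 0.1  0.1 -0. ]
[592.89389831 -85.99615738 139.32776448]
[[[0.0, 0.005, -0.061], [0.05, 0.0, 0.0]], [[0.0, 0.012, -0.124], [0.1, 0.0, 0.0]], [[0.0, 0.022, -0.187], [0.15, 0.0, 0.0]], [[0.0, 0.035, -0.249], [0.2, 0.0, 0.0]], [[0.0, 0.046, -0.29], [0.233, 0.0, 0.0]]]
```

View pics/z13.png

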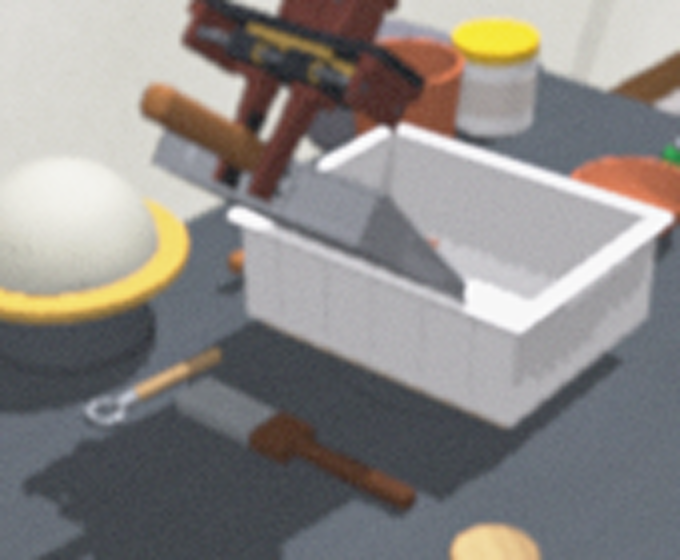

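View pics/z13t.png

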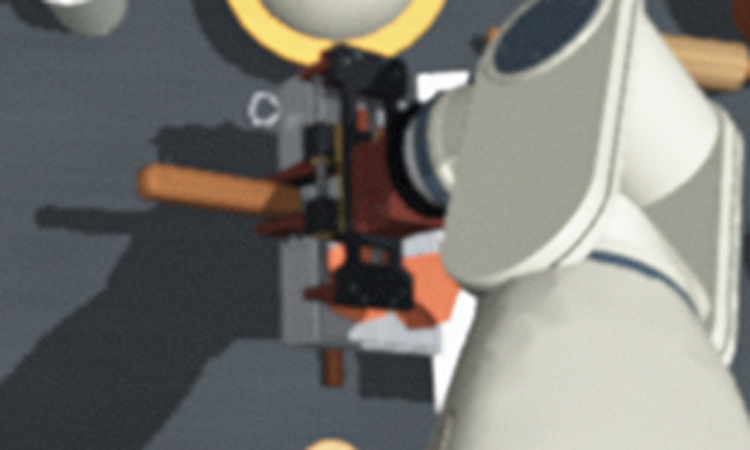

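Run:
```python
from p import *
for k in range(3): ctrl.get_image('side'); st()
l=lipcmd(-88,40); l[2]+=.5; l[1]+=.5
pivot([43,46,49,52,54],[l]*5)
```

```text
t 21.48 q [-0.26  0.45  1.68  0.69  1.32 -0.58] pos [588.5  50.6 259.5] F [0.  3.5 2.6] M [ 0.03 -0.05 -0.05] w 24.2 | cmd [588.1  50.4 259.8] rotdiff deg [-0.1  0.1 -0. ]
t 21.52 q [-0.26  0.45  1.68  0.69  1.32 -0.58] pos [588.5  50.7 259.4] F [-0.3  2.4  3.7] M [-0.04 -0.11 -0.02] w 23.7 | cmd [588.1  50.4 259.8] rotdiff deg [-0.1  0.1 -0. ]
t 21.57 q [-0.26  0.45  1.68  0.69  1.32 -0.58] pos [588.4  50.8 259.3] F [0.7 1.6 3.4] M [-0.07 -0.12 -0.11] w 23.8 | cmd [588.1  50.4 259.8] rotdiff deg [-0.2  0.  -0.1]
[[[0.0, -0.001, -0.064], [0.05, 0.0, 0.0]], [[0.0, 0.005, -0.127], [0.1, 0.0, 0.0]], [[0.0, 0.015, -0.19], [0.15, 0.0, 0.0]], [[0.0, 0.028, -0.252], [0.2, 0.0, 0.0]], [[0.0, 0.039, -0.293], [0.233, 0.0, 0.0]]]
```

>>> move_arm(
  motion=[
    [[0,0,-0.064],[0.05,0,0]],
    [[0,0.006,-0.127],[0.1,0,0]],
    [[0,0.016,-0.19],[0.15,0,0]],
    [[0,0.03,-0.252],[0.2,0,0]],
    [[0,0.04,-0.293],[0.233,0,0]],
  ],
)

```text
t: 22.2
ee_pos: [589.4, 18.1, 289.9]
orientation: [-2.199, -0.04, 0.018]
ft_force: [0.5, 2.1, 5.8]
width: 23.7
```

Run:
```python
from p import *
done([[0,.04,-.293], [.233,0,0]]); st()
i=snap('side','s14'); st()
cv2.imwrite('pics/z14.png',cv2.resize(i['pixels'][80:220,180:350,::-1],None,fx=4,fy=4,interpolation=cv2.INTER_CUBIC))
i=snap('top','t14'); cv2.imwrite('pics/z14t.png',cv2.resize(i['pixels'][100:250,150:400,::-1],None,fx=3,fy=3,interpolation=cv2.INTER_CUBIC))
st(); print(lipcmd(-88,54))
```

```text
t 22.20 q [-0.39  0.52  1.63  0.83  1.53 -0.7 ] pos [589.4  18.1 289.9] F [0.5 2.1 5.8] M [0.29 0.02 0.09] w 23.7 | cmd [589.3  17.6 289.7] rotdiff deg [-0.   0.  -0.1]
t 22.25 q [-0.39  0.52  1.63  0.83  1.53 -0.7 ] pos [589.5  17.6 290.1] F [-0.6  4.3 10.2] M [0.99 0.02 0.21] w 23.7 | cmd [589.3  17.6 289.7] rotdiff deg [ 0.1  0.  -0.1]
t 22.30 q [-0.39  0.52  1.63  0.83  1.53 -0.7 ] pos [589.4  17.9 289.9] F [-0.1  2.8  7.9] M [0.6  0.01 0.16] w 23.9 | cmd [589.3  17.6 289.7] rotdiff deg [ 0.   0.  -0.1]
[592.85952609 -85.63204477 139.70938437]
```

View pics/z14.png

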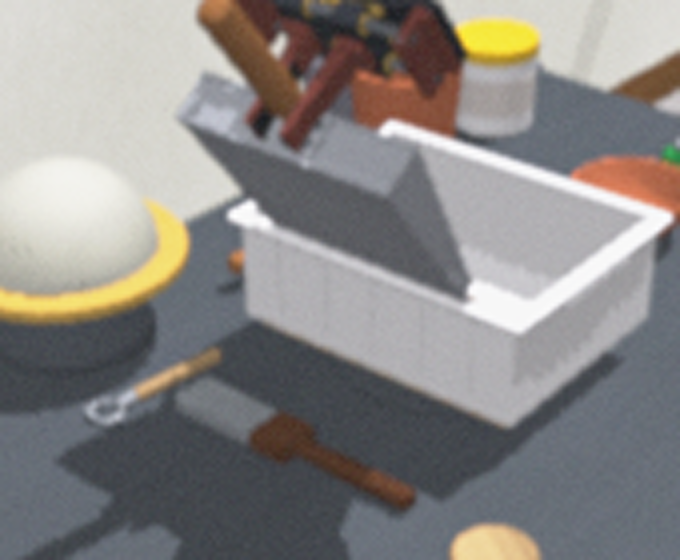

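View pics/z14t.png

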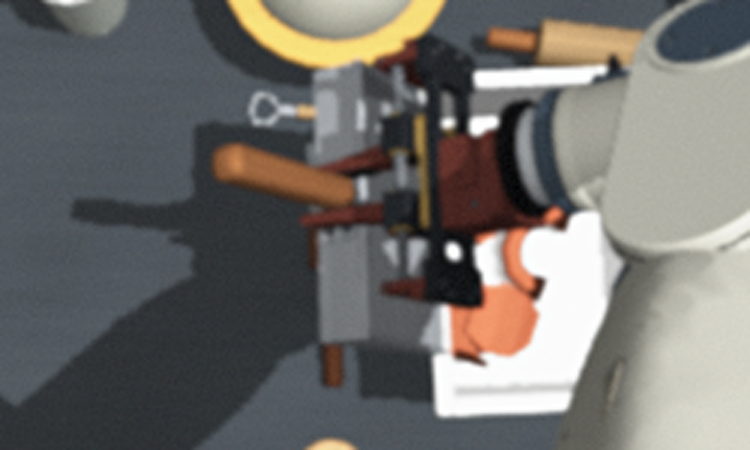

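Run:
```python
from p import *
for n in('sherd_wall_mid','sherd_rim_mid','sherd_base_mid','sherd_handle_mid'):
  for c in('top','side'):
    print(n,c,[(np.round(x['location'],0).tolist(),round(x['p'],2)) for x in ctrl.pinpoint(c,n)[:2]])
st()
l=lipcmd(-88,54); l[2]+=.6
pivot([55.5,57,58.5,60,60],[l]*5)
```

```text
sherd_wall_mid top [([530.0, -155.0, 67.0], 0.84)]
sherd_wall_mid side []
sherd_rim_mid top [([524.0, -134.0, 72.0], 0.39)]
sherd_rim_mid side []
sherd_base_mid top [([527.0, -133.0, 72.0], 0.59)]
sherd_base_mid side [([386.0, 1.0, 1.0], 0.45)]
sherd_handle_mid top [([599.0, -190.0, 59.0], 0.63), ([599.0, -489.0, 2.0], 0.26)]
sherd_handle_mid side []
t 22.70 q [-0.39  0.52  1.63  0.83  1.53 -0.7 ] pos [589.4  18.4 289.6] F [-0.9  3.1  5.4] M [ 0.25 -0.06  0.1 ] w 23.9 | cmd [589.3  17.6 289.7] rotdiff deg [-0.1 -0.  -0.1]
[[[0.0, -0.002, -0.034], [0.025, 0.0, 0.0]], [[0.0, 0.0, -0.066], [0.05, 0.0, 0.0]], [[0.0, 0.003, -0.097], [0.075, 0.0, 0.0]], [[0.0, 0.007, -0.129], [0.1, 0.0, 0.0]], [[0.0, 0.007, -0.129], [0.1, 0.0, 0.0]]]
```

>>> move_arm(
  motion=[
    [[0,0,-0.034],[0.025,0,0]],
    [[0,0,-0.066],[0.05,0,0]],
    [[0,0.003,-0.097],[0.075,0,0]],
    [[0,0.007,-0.129],[0.1,0,0]],
    [[0,0.007,-0.129],[0.1,0,0]],
  ],
)

```text
t: 23.32
ee_pos: [590.0, 1.1, 300.5]
orientation: [-2.093, -0.037, 0.019]
ft_force: [0.6, 3.0, 9.1]
width: 23.8
```

Run:
```python
from p import *
done([[0,.007,-.129], [.1,0,0]]); st()
i=snap('top','t15'); cv2.imwrite('pics/z15t.png',cv2.resize(i['pixels'][100:250,150:400,::-1],None,fx=3,fy=3,interpolation=cv2.INTER_CUBIC))
st(); print(lipcmd(-88,60))
```

```text
t 23.32 q [-0.44  0.56  1.61  0.88  1.62 -0.74] pos [590.    1.1 300.5] F [0.6 3.  9.1] M [ 0.76 -0.02  0.1 ] w 23.8 | cmd [589.8   1.3 300.2] rotdiff deg [ 0.1  0.  -0.1]
t 23.38 q [-0.44  0.56  1.61  0.88  1.62 -0.74] pos [590.    1.3 300.5] F [0.4 2.4 8.1] M [ 0.71 -0.07  0.1 ] w 23.7 | cmd [589.8   1.3 300.2] rotdiff deg [ 0.1  0.  -0.1]
[592.85141894 -85.65973982 140.26972537]
```

View pics/z15t.png

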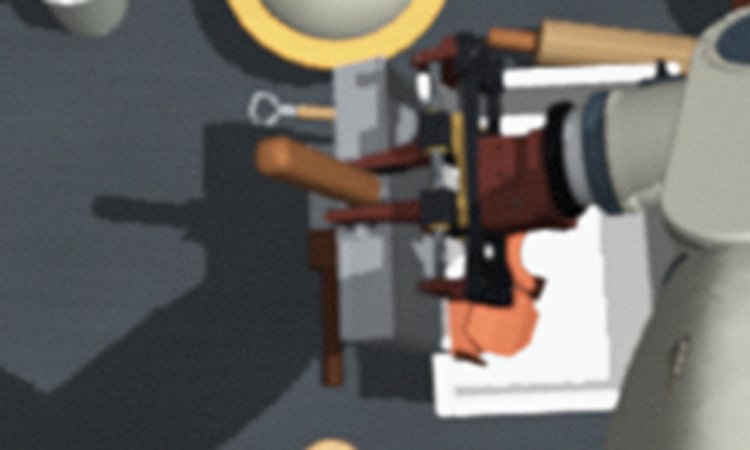

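>>> move_arm(
  motion=[
    [[0,-0.018,-0.01],[0,0,0]],
    [[0,0,0],[0,0,0]],
    [[0,-0.018,-0.01],[0,0,0]],
    [[0,0,0],[0,0,0]],
    [[0,0,0],[0,0,0]],
  ],
)

```text
t: 24.0
ee_pos: [589.8, 1.6, 300.0]
orientation: [-2.095, -0.037, 0.02]
ft_force: [-1.7, 0.2, 3.1]
width: 23.7
```

Run:
```python
from p import *
st()
i=snap('side','s16')
cv2.imwrite('pics/z16.png',cv2.resize(i['pixels'][80:220,180:350,::-1],None,fx=4,fy=4,interpolation=cv2.INTER_CUBIC))
o=[]
for k in range(5):
  ctrl.get_image('top'); o.append(ctrl.get_obs()['ft_force'])
print(np.mean(o,0))
```

```text
t 24.00 q [-0.44  0.56  1.61  0.88  1.62 -0.74] pos [589.8   1.6 300. ] F [-1.7  0.2  3.1] M [-0.    0.02  0.06] w 23.7 | cmd [589.8   1.3 300.2] rotdiff deg [-0.   0.  -0.1]
[-1.38589455  1.98682457  4.78050358]
```

View pics/z16.png

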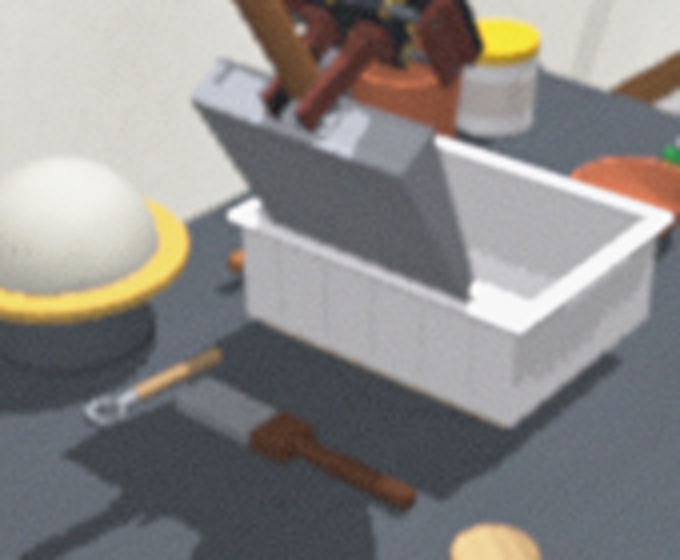

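>>> move_arm(
  motion=[
    [[0,-0.03,-0.04],[0,0,0]],
    [[0,-0.07,-0.08],[0,0,0]],
    [[0,-0.11,-0.12],[0,0,0]],
    [[0,-0.14,-0.16],[0,0,0]],
    [[0,-0.14,-0.16],[0,0,0]],
  ],
)

```text
t: 24.92
ee_pos: [590.4, -9.2, 330.4]
orientation: [-2.097, -0.037, 0.018]
ft_force: [-0.5, 0.4, -3.3]
width: 23.9
```

Run:
```python
from p import *
done([[0,-.14,-.16],[0,0,0]])
o=[]
for k in range(6):
  i=ctrl.get_image('top'); s=ctrl.get_obs(); o.append(np.r_[s['ft_force'],s['moment']])
print(np.mean(o,0)); st()
cv2.imwrite('pics/z17t.png',cv2.resize(i['pixels'][100:250,150:400,::-1],None,fx=3,fy=3,interpolation=cv2.INTER_CUBIC))
```

```text
[-0.30516753  0.09594728 -3.54629519 -0.78226341 -0.10930978  0.00787674]
t 25.23 q [-0.45  0.53  1.58  0.88  1.66 -0.7 ] pos [590.   -8.7 329.5] F [-0.   0.7 -2.4] M [-0.76 -0.1  -0.04] w 23.8 | cmd [590.2  -9.  330.4] rotdiff deg [-0.1 -0.  -0. ]
```

View pics/z17t.png

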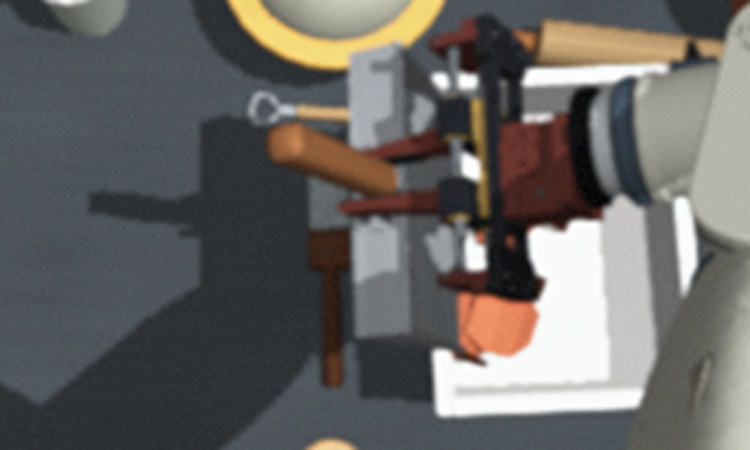

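Run:
```python
from p import *
l=lipcmd(-88,60); print(l)
pivot([52,43,34,25,16],[l+[0,4*k,5*k] for k in range(1,6)])
```

```text
[593.19494078 -95.923981   170.46123652]
[[[0.001, -0.035, 0.176], [-0.133, 0.0, 0.0]], [[0.002, -0.041, 0.369], [-0.283, 0.0, 0.0]], [[0.003, -0.017, 0.554], [-0.433, 0.0, 0.0]], [[0.003, 0.033, 0.727], [-0.583, 0.0, 0.0]], [[0.004, 0.108, 0.884], [-0.733, 0.0, 0.0]]]
```

>>> move_arm(
  motion=[
    [[0,-0.035,0.176],[-0.133,0,0]],
    [[0,-0.041,0.369],[-0.283,0,0]],
    [[0,-0.017,0.554],[-0.433,0,0]],
    [[0,0.033,0.727],[-0.583,0,0]],
    [[0,0.108,0.884],[-0.733,0,0]],
  ],
)

```text
t: 25.85
ee_pos: [586.4, 98.5, 249.5]
orientation: [-2.867, -0.05, 0.003]
ft_force: [-0.3, 0.4, -3.5]
width: 23.8
```

Run:
```python
from p import *
done([[0,.108,.884],[-.733,0,0]])
i=snap('side','s18');st()
cv2.imwrite('pics/z18.png',cv2.resize(i['pixels'][80:220,180:350,::-1],None,fx=4,fy=4,interpolation=cv2.INTER_CUBIC))
i=snap('top','t18'); cv2.imwrite('pics/z18t.png',cv2.resize(i['pixels'][100:250,150:400,::-1],None,fx=3,fy=3,interpolation=cv2.INTER_CUBIC))
plan(*lip2tcp((593,-40,195),-88,0,182,4.6),w=8,v=40)
```

```text
t 25.90 q [ 0.01  0.35  1.7   0.3   1.11 -0.16] pos [585.1 102.1 247.8] F [-1.2  3.  -3.4] M [-0.03  0.05 -0.02] w 23.7 | cmd [586.5  97.7 250. ] rotdiff deg [-0.5 -0.1 -0.2]
dist 67.0 ang 16.0 frac 1.000
[[[0.002, -0.038, 0.081], [-0.053, 0.0, 0.0]], [[0.004, -0.076, 0.162], [-0.107, 0.0, 0.0]], [[0.007, -0.114, 0.242], [-0.16, 0.0, 0.0]], [[0.009, -0.152, 0.323], [-0.213, 0.0, 0.0]], [[0.011, -0.191, 0.404], [-0.267, 0.0, 0.0]]]
```

View pics/z18.png

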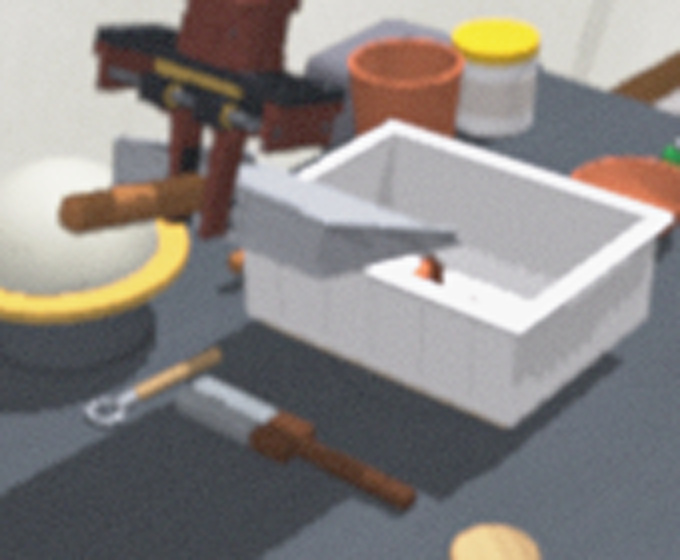

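View pics/z18t.png

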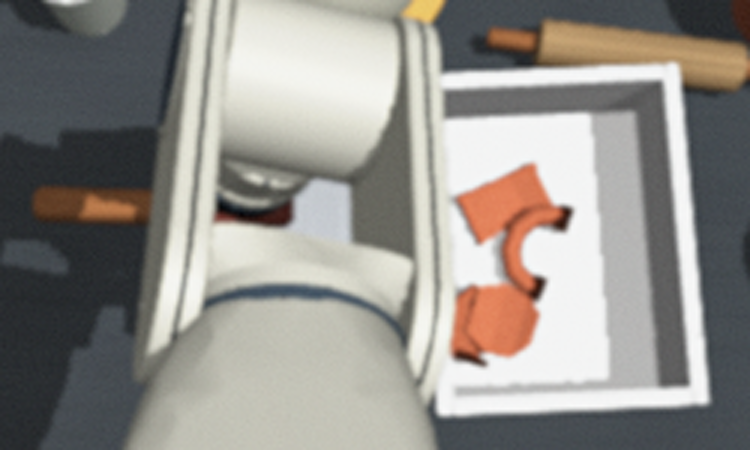

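>>> move_arm(
  motion=[
    [[0,-0.04,0.08],[-0.053,0,0]],
    [[0,-0.08,0.16],[-0.107,0,0]],
    [[0,-0.115,0.24],[-0.16,0,0]],
    [[0.01,-0.15,0.32],[-0.213,0,0]],
    [[0.01,-0.19,0.4],[-0.267,0,0]],
  ],
)

```text
t: 26.58
ee_pos: [586.2, 141.3, 198.9]
orientation: [3.139, 0.052, -0.001]
ft_force: [0.5, 0.2, -3.3]
width: 23.8
```

Run:
```python
from p import *
done([[.01,-.19,.4],[-.267,0,0]]); st()
plan([410,215,190],pose(0,0)[0],w=7,v=40)
```

```text
t 26.57 q [ 0.22  0.42  1.7  -0.    1.03  0.19] pos [586.2 141.3 198.9] F [ 0.5  0.2 -3.3] M [ 0.15 -0.13  0.04] w 23.8 | cmd [586.5 141.6 200.2] rotdiff deg [-0.1 -0.1  0.1]
dist 191.4 ang 88.0 frac 0.398
[[[-0.092, -0.042, 0.005], [0.0, 0.0, -0.117]], [[-0.184, -0.084, 0.011], [0.0, 0.0, -0.233]], [[-0.277, -0.126, 0.016], [0.0, 0.0, -0.35]], [[-0.369, -0.168, 0.021], [0.0, 0.0, -0.467]], [[-0.461, -0.211, 0.027], [0.0, 0.0, -0.583]]]
```

>>> move_arm(
  motion=[
    [[-0.09,-0.04,0],[0,0,-0.11]],
    [[-0.18,-0.08,0.01],[0,0,-0.22]],
    [[-0.27,-0.12,0.01],[0,0,-0.34]],
    [[-0.37,-0.17,0.02],[0,0,-0.46]],
    [[-0.46,-0.21,0.02],[0,0,-0.58]],
  ],
)

```text
t: 27.2
ee_pos: [515.4, 170.4, 196.0]
orientation: [-2.98, -0.995, 0.003]
ft_force: [-0.3, 0.2, -3.2]
width: 23.9
```

Run:
```python
from p import *
done([[-.46,-.21,.02],[0,0,-.58]]); st()
plan([410,215,150],pose(0,0)[0],w=7,v=40)
```

```text
t 27.20 q [ 0.3   0.34  1.83  0.    0.97 -0.35] pos [515.4 170.4 196. ] F [-0.3  0.2 -3.2] M [ 0.17  0.   -0.01] w 23.9 | cmd [516.4 170.7 197.1] rotdiff deg [ 0.1 -0.1 -0.1]
dist 124.6 ang 53.2 frac 0.658
[[[-0.052, -0.087, 0.041], [0.0, 0.0, -0.117]], [[-0.103, -0.174, 0.083], [0.0, 0.0, -0.233]], [[-0.155, -0.261, 0.124], [0.0, 0.0, -0.35]], [[-0.206, -0.348, 0.165], [0.0, 0.0, -0.467]], [[-0.258, -0.435, 0.206], [0.0, 0.0, -0.583]]]
```

>>> move_arm(
  motion=[
    [[-0.05,-0.09,0.04],[0,0,-0.12]],
    [[-0.1,-0.17,0.08],[0,0,-0.235]],
    [[-0.16,-0.26,0.12],[0,0,-0.35]],
    [[-0.21,-0.35,0.16],[0,0,-0.47]],
    [[-0.26,-0.44,0.2],[0,0,-0.585]],
  ],
)

```text
t: 27.82
ee_pos: [444.9, 199.8, 165.9]
orientation: [-2.541, -1.847, 0.003]
ft_force: [0.3, -0.6, -3.1]
width: 24.1
```

Run:
```python
from p import *
done([[-.26,-.44,.2],[0,0,-.585]]); st()
plan([405,210,70],pose(0,0)[0],w=7,v=40)
```

```text
t 27.82 q [ 0.4   0.31  1.97 -0.    0.87 -0.86] pos [444.9 199.8 165.9] F [ 0.3 -0.6 -3.1] M [ 0.13  0.05 -0.  ] w 24.1 | cmd [445.7 200.2 167.1] rotdiff deg [ 0.1 -0.1 -0.1]
dist 105.7 ang 18.1 frac 1.000
[[[-0.004, -0.056, 0.129], [0.0, 0.0, -0.06]], [[-0.009, -0.111, 0.259], [0.0, 0.0, -0.121]], [[-0.013, -0.167, 0.388], [0.0, 0.0, -0.181]], [[-0.018, -0.223, 0.518], [0.0, 0.0, -0.242]], [[-0.022, -0.279, 0.647], [0.0, 0.0, -0.302]]]
```

>>> move_arm(
  motion=[
    [[0,-0.06,0.13],[0,0,-0.06]],
    [[-0.01,-0.11,0.26],[0,0,-0.12]],
    [[-0.01,-0.17,0.39],[0,0,-0.18]],
    [[-0.02,-0.22,0.52],[0,0,-0.24]],
    [[-0.02,-0.28,0.65],[0,0,-0.302]],
  ],
)

```text
t: 28.45
ee_pos: [404.7, 209.7, 68.0]
orientation: [2.221, 2.221, -0.002]
ft_force: [0.9, 0.1, -3.3]
width: 23.6
```

Run:
```python
from p import *
done([[-.02,-.28,.65],[0,0,-.302]]); st()
i=snap('side','s19'); print([(n,np.round(x['location'],1).tolist(),round(x['p'],2)) for n in('shovel_handle','shovel_lip') for x in ctrl.pinpoint('side',n)[:1]])
cv2.imwrite('pics/z19.png',cv2.resize(i['pixels'][130:280,150:330,::-1],None,fx=4,fy=4,interpolation=cv2.INTER_CUBIC))
```

```text
t 28.45 q [ 0.45  0.45  2.09 -0.    0.61 -1.12] pos [404.7 209.7  68. ] F [ 0.9  0.1 -3.3] M [ 0.01  0.06 -0.03] w 23.6 | cmd [404.9 210.4  69.6] rotdiff deg [ 0.1 -0.   0. ]
[('shovel_handle', [363.5, 214.1, 92.9], 0.74), ('shovel_lip', [592.0, 210.1, 61.6], 0.63)]
```

View pics/z19.png

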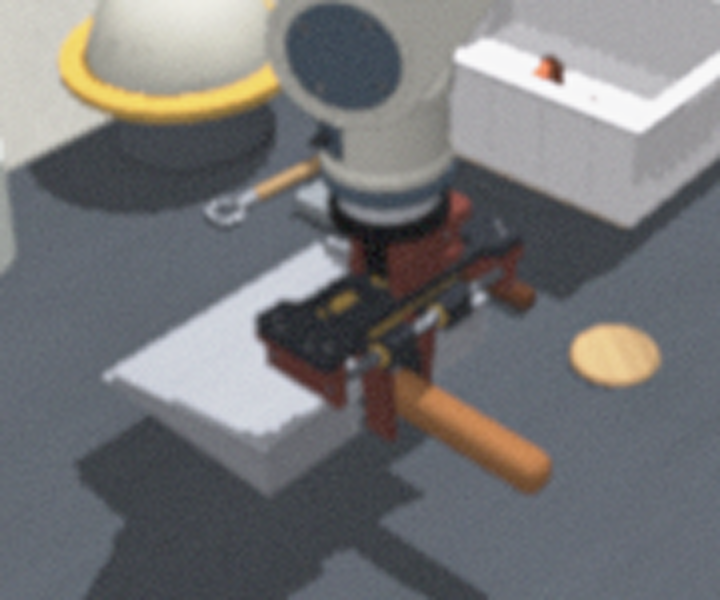

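>>> move_arm(
  motion=[
    [[0,0,0.12],[0,0,0]],
    [[0,0,0.24],[0,0,0]],
    [[0,0,0.33],[0,0,0]],
    [[0,0,0.38],[0,0,0]],
    [[0,0,0.4],[0,0,0]],
  ],
)

```text
t: 29.22
ee_pos: [405.3, 210.0, 8.4]
orientation: [2.221, 2.219, -0.001]
ft_force: [0.3, 0.6, -3.1]
width: 23.6
```

>>> move_arm(
  motion=[
    [[0,0,0.005],[0,0,0]],
    [[0,0,0.01],[0,0,0]],
    [[0,0,0.015],[0,0,0]],
    [[0,0,0.02],[0,0,0]],
    [[0,0,0.025],[0,0,0]],
  ],
)

```text
t: 29.85
ee_pos: [405.1, 210.1, 4.8]
orientation: [2.22, 2.22, -0.001]
ft_force: [0.2, -0.4, -3.3]
width: 23.9
```

Run:
```python
from p import *
done([[0,0,.4],[0,0,0]]);done([[0,0,.025],[0,0,0]]); st()
i=snap('side','s20'); st()
cv2.imwrite('pics/z20.png',cv2.resize(i['pixels'][180:280,170:310,::-1],None,fx=5,fy=5,interpolation=cv2.INTER_CUBIC))
```

```text
t 29.85 q [ 0.45  0.58  2.1  -0.    0.46 -1.11] pos [405.1 210.1   4.8] F [ 0.2 -0.4 -3.3] M [ 0.07  0.04 -0.06] w 23.9 | cmd [404.9 210.3   5.8] rotdiff deg [-0.  -0.1 -0. ]
t 29.90 q [ 0.45  0.58  2.1  -0.    0.46 -1.11] pos [405.1 210.    4.8] F [-0.7  0.2 -1.6] M [0.17 0.09 0.01] w 23.8 | cmd [404.9 210.3   5.8] rotdiff deg [-0.  -0.1  0. ]
```

View pics/z20.png

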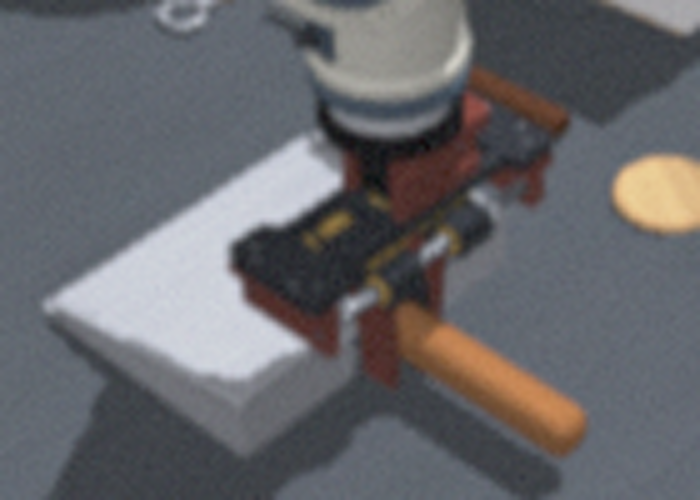

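>>> move_arm(
  motion=[
    [[0,0,0.005],[0,0,0]],
    [[0,0,0.01],[0,0,0]],
    [[0,0,0.01],[0,0,0]],
    [[0,0,0.01],[0,0,0]],
    [[0,0,0.01],[0,0,0]],
  ],
)

```text
t: 30.52
ee_pos: [405.0, 210.0, 4.5]
orientation: [2.22, 2.22, -0.0]
ft_force: [-4.8, -2.6, 18.8]
width: 24.3
```

>>> move_arm(
  motion=[
    [[0,0,0],[0,0,0]],
    [[0,0,0],[0,0,0]],
    [[0,0,0],[0,0,0]],
    [[0,0,0],[0,0,0]],
    [[0,-0.02,0],[0,0,0]],
  ],
  gripper=0.7,
)

```text
t: 31.15
ee_pos: [402.1, 210.1, 3.2]
orientation: [2.22, 2.22, -0.001]
ft_force: [-0.2, 0.2, 0.5]
width: 61.3
```

>>> move_arm(
  motion=[
    [[0,0,-0.04],[0,0,0]],
    [[0,0,-0.15],[0,0,0]],
    [[0,0,-0.35],[0,0,0]],
    [[0,0,-0.6],[0,0,0]],
    [[0,0,-0.9],[0,0,0]],
  ],
)

```text
t: 31.78
ee_pos: [401.6, 210.1, 140.3]
orientation: [2.22, 2.22, -0.001]
ft_force: [0.5, -0.4, -0.3]
width: 61.6
```

>>> move_arm(
  motion=[
    [[0,-0.1,-0.2],[0,0,0]],
    [[0.1,-0.2,-0.3],[0,0,0]],
    [[-0.4,-0.2,-0.3],[0,0,0]],
    [[-0.7,-0.2,-0.3],[0,0,0]],
    [[-1,-0.2,-0.3],[0,0,0]],
  ],
)

```text
t: 32.4
ee_pos: [371.5, 59.0, 184.7]
orientation: [2.218, 2.22, 0.001]
ft_force: [1.3, -0.2, 0.7]
width: 61.5
```

Run:
```python
from p import *
st()
snap('side','s21');snap('top','t21')
for n in ['shovel','shovel_lip','shovel_handle','brush','rib','jar','bowl','loop_tool','sherd_wall_mid','sherd_rim_mid','sherd_base_mid','sherd_handle_mid']:
    print(n,[(np.round(x['location'],0).tolist(),round(x['p'],2)) for x in ctrl.pinpoint('top',n)[:1]])
```

```text
t 32.40 q [ 0.13  0.11  2.18 -0.    0.85 -1.44] pos [371.5  59.  184.7] F [ 1.3 -0.2  0.7] M [ 0.06 -0.15 -0.03] w 61.5 | cmd [404.9 210.3   5.8] rotdiff deg [-0.1 -0.1 -0. ]
shovel [([505.0, 208.0, 2.0], 0.8)]
shovel_lip [([590.0, 211.0, -1.0], 0.86)]
shovel_handle []
brush [([589.0, 1.0, 0.0], 0.8)]
rib [([391.0, 2.0, -1.0], 0.4)]
jar [([605.0, 484.0, -3.0], 0.71)]
bowl [([602.0, -487.0, -1.0], 0.71)]
loop_tool [([746.0, 19.0, 3.0], 0.53)]
sherd_wall_mid [([527.0, -160.0, 66.0], 0.83)]
sherd_rim_mid [([644.0, -167.0, 49.0], 0.64)]
sherd_base_mid [([526.0, -137.0, 74.0], 0.45)]
sherd_handle_mid [([600.0, -187.0, 59.0], 0.7)]
```

View pics/s21.png

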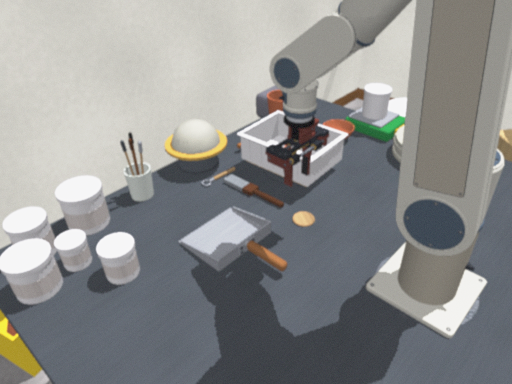

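View pics/t21.png

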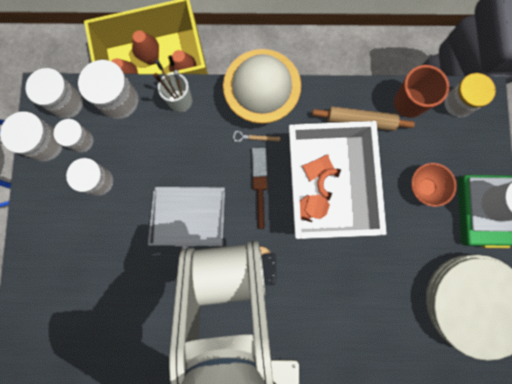

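The side view shows the empty shovel flat at about (228,235). The top view shows all four pieces inside the tub at about (318,185), and the bystanders have not moved. The gripper is clear of everything.

Run:
```python
from workcell import ctrl
print(ctrl.close_job())
```

```text
the job is handed in; nothing more can be done
None
```

All four pieces are in the tub and the empty shovel is back flat on the bench, within about 5 mm of where it started. I handed the job in at about 33 s on the robot's clock.

**First grasp failed:** The shovel turned in the first grip and its nose stayed on the bench, tipping to about 11°. I set it down and re-gripped with the fingertips against the back wall. That grip held it level, and no piece was seen to move on the blade.

**Dump:** I felt the tub's rim at about 140 mm, from the arm's commanded pose. I tipped the shovel to 60° with about 5–12 N on the lip, apart from two light taps where the lip left the rim by about 3 mm.

**Last checks:**
- **Load gone:** the wrist reading fell from about 5.6 N loaded to 3.3 N empty.
- **Pieces:** the last pictures show the pieces in the tub and none on the bench or shovel. The base piece is mostly hidden, leaning under the wall piece, and the network placed it in the tub with only 0.45 confidence.
- **Other things:** brush, rib, jar, bowl and loop tool were found within about 4 mm of their start positions, which is the networks' own accuracy.
- **Handle:** the top view could not find the shovel's handle because the arm was in the way; the side view shows it lying level.
- **Set-down:** the final press on the bench briefly read about 19 N, well under the limit.

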